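# Nest the kidney dishes, then strip the buttons off the machine head into them

## Robot

A 6-joint arm with a two-finger parallel gripper is mounted at the origin on the work surface. World frame = base frame: x ahead of the robot, y to its left, z up, the work surface at z = 0. Lengths are in mm, angles in rad, forces in N, time in s.
With the tool pointing down it reaches from about 275 to 825 mm from the base axis. Payload 5.2 kg.
Tool frame: the origin (TCP) lies between the finger pads; the fingertips stand 22 mm ahead of it and the grasp point (between the pads) lies 3 mm ahead of it; x points along the fingers, y is the direction in which the jaws open and shut, and the axes are right-handed (so a half turn about x gives the same grasp; the last joint's range is limited). The gripper opens to 93 mm and grips with 3 to 60 N. Pads are 15 mm wide; open, the fingers measure 128 mm over their backs; the gripper's body (75 mm by 188 mm) begins 65 mm behind the grasp point.
Start: joints at [-1.33, 0.259, 1.535, -0, 1.348, -0.203], TCP at [236.176, -496.715, 206.153] pointing down, gripper open.
Joint ranges: [-3.14, 3.14], [-0.91, 2.08], [0.19, 2.58], [-1.22, 4.36], [0.22, 2.71], [-3.12, 3.12]. Speed limits (rad/s): [2.57, 2.57, 3.14, 3.14, 3.14, 3.14].

## Interface

Orientations are given as a unit quaternion [w, x, y, z].
In Python, from rig import * gives the robot as it stands.
- The arm moves only by the shell command python3 -m handwheel 'ROWS' [FORCE]. ROWS is JSON, a list of rows, each a list of 7 numbers: the shift along the tool's x, y, z in cm, then the turn, a rotation vector about the tool's x, y, z in rad, then the closure in counts, from 0 (fully open) to 255 (shut). A call has 1 to 12 rows; each row is the pose to reach, as a shift and turn from the pose commanded when the call began, along the tool's axes at that moment; what a row does not reach only later rows make up. A row lasts 1/10 s, in which the tool goes at most 50 mm and 8.59 degrees, less where a joint would pass 70% of its speed; a pose out of reach is approached as far as the arm can. A call with a gripper value outside its range is refused whole. The fingers move at their own pace and stop on an object; FORCE is the grip in N (left out, the last holds). Time passes only in rows, so rows that repeat a pose let the fingers close. It gives the time, the measured TCP pose, the force and the opening at its end, in the units of the state.
- get_obs(): the state, without advancing time (a new reading comes with each control period).
- capture(name): name is "scene" or "top" or "wrist"; returns the picture (480x640x3 uint8, blue, green, red); there is no depth.
- camera_params(name): a dict with "fx", "fy", "cx", "cy" (pixels), "D" ([k1, k2, p1, p2, k3] as OpenCV has them; the pictures are not rectified), "world_from_camera" (4x4, takes a point from camera to world coordinates); the wrist camera has in their place "tool_from_camera" (4x4, takes a point from camera to tool coordinates, whose origin is the TCP and whose axes are the tool frame's). Camera axes: x right, y down, z forward; pixel columns grow to the right and rows downward; lengths in mm; the calibration is good to about 2 mm. A picture is of the moment at which its call begins: read the wrist's pose just before it. camera_params takes no time and is no camera call.
- finish_job(): hands the job in, once; it reports no verdict.
The state is a dict: "t": time; "joint_positions": joint angles; "joint_vel": joint speeds; "joint_torque": joint torques, N m; "eef_pos": TCP position; "ee_rot": TCP orientation; "ft_force": force on the tool from outside, world axes, zero at the start; "wrist_torque": the same for the moment, N m; "finger_gap": finger opening in mm.
Only numpy, scipy, OpenCV 4.12 (cv2) and the standard library are available. Lean on these libraries where they do the work, as an engineer would, in place of code of your own. Each camera call takes 0.05 s, during which the arm holds its last target.

## Task

Get the shelf ready for fitting new tuner buttons. First nest all the loose kidney dishes on the one that is screwed to the tiles, turning each until its outline drops fully home in the dish below. Then, and not before, pull every amber button off the machine head in the jig and collect them all in the top dish of the stack; leave the mallet, peg winder and spare tuner alone.

Things in the scene. Friction and masses are not known exactly. Their poses are not given: they have to be found in the camera images.
- base_dish: kidney dish of pressed steel, screwed to the tiles (two screw heads in its floor). All dishes: bean outline 125 mm long (x), 60 mm wide across the middle (y: hollow front at -y, bulging back at +y; the ends bend 8 mm further to -y), 32 mm high, floor 3 mm, walls tapering inward going down, round the top an upright rim band 12 mm high. Origin: middle of the underside, z up
- base_dish_back (a point): top of the fixed dish's rim at the middle of its bulging back: 30 mm along +y and 32 mm up from its origin. Every dish: the rim's outer edge lies 30 mm, the underside's 16 mm, from the bean's centre line, an arc of radius 75 mm about the point (0, -75 mm) spanning 0.48 rad either side of +y
- head: chrome six-tuner machine head standing on edge in a beech jig (76 x by 252 y mm, jaws 48 mm high), fixed; origin under the jig's centre, z up. Its 6 split spring shafts point up at x = 0, y = -87.5, -52.5, -17.5, 17.5, 52.5, 87.5 mm (shaft 1 to 6). Buttons are a snug push fit: pull straight up, 6 to 10 N over 14 mm. Seated underside 64 mm, top 86 mm up; bare shafts end at 79, the rest below 64
- dish1: loose empty kidney dish of pressed steel, same sizes as base_dish, 70 to 120 g, upright on the tiles, its yaw up to 1.3 rad either way of world x. Pick it up by the rim band across its 60 mm middle (along y). Nested with its outline matching, its rim rests on the rim below and sits 12 mm above that dish, with 2 mm of play. Origin, axes as base_dish. 3 or 4 of dish1..dish4 exist; absent: None
- dish1_back (a point): top of dish1's rim at the middle of its bulging back: 30 mm along +y and 32 mm up from its origin
- dish2: loose empty kidney dish of pressed steel, same sizes as base_dish, 70 to 120 g, upright on the tiles, its yaw up to 1.3 rad either way of world x. Pick it up by the rim band across its 60 mm middle (along y). Nested with its outline matching, its rim rests on the rim below and sits 12 mm above that dish, with 2 mm of play. Origin, axes as base_dish. 3 or 4 of dish1..dish4 exist; absent: None
- dish2_back (a point): top of dish2's rim at the middle of its bulging back: 30 mm along +y and 32 mm up from its origin
- dish3: loose empty kidney dish of pressed steel, same sizes as base_dish, 70 to 120 g, upright on the tiles, its yaw up to 1.3 rad either way of world x. Pick it up by the rim band across its 60 mm middle (along y). Nested with its outline matching, its rim rests on the rim below and sits 12 mm above that dish, with 2 mm of play. Origin, axes as base_dish. 3 or 4 of dish1..dish4 exist; absent: None
- dish3_back (a point): top of dish3's rim at the middle of its bulging back: 30 mm along +y and 32 mm up from its origin
- dish4: loose empty kidney dish of pressed steel, same sizes as base_dish, 70 to 120 g, upright on the tiles, its yaw up to 1.3 rad either way of world x. Pick it up by the rim band across its 60 mm middle (along y). Nested with its outline matching, its rim rests on the rim below and sits 12 mm above that dish, with 2 mm of play. Origin, axes as base_dish. 3 or 4 of dish1..dish4 exist; absent: None
- dish4_back (a point): top of dish4's rim at the middle of its bulging back: 30 mm along +y and 32 mm up from its origin
- button1: amber plastic tuner button, 11 mm thick (x), 22 mm wide (y), 22 mm high (z), 12 g, rounded edges, blind hole in its underside; origin at the centre of its underside. Starts seated on shaft 1 of the machine head, axes as head's. 4 to 6 of button1..button6 exist; absent: None
- button2: amber plastic tuner button, 11 mm thick (x), 22 mm wide (y), 22 mm high (z), 12 g, rounded edges, blind hole in its underside; origin at the centre of its underside. Starts seated on shaft 2 of the machine head, axes as head's. 4 to 6 of button1..button6 exist; absent: None
- button3: amber plastic tuner button, 11 mm thick (x), 22 mm wide (y), 22 mm high (z), 12 g, rounded edges, blind hole in its underside; origin at the centre of its underside. Starts seated on shaft 3 of the machine head, axes as head's. 4 to 6 of button1..button6 exist; absent: None
- button4: amber plastic tuner button, 11 mm thick (x), 22 mm wide (y), 22 mm high (z), 12 g, rounded edges, blind hole in its underside; origin at the centre of its underside. Starts seated on shaft 4 of the machine head, axes as head's. 4 to 6 of button1..button6 exist; absent: None
- button5: amber plastic tuner button, 11 mm thick (x), 22 mm wide (y), 22 mm high (z), 12 g, rounded edges, blind hole in its underside; origin at the centre of its underside. Starts seated on shaft 5 of the machine head, axes as head's. 4 to 6 of button1..button6 exist; absent: None
- button6: amber plastic tuner button, 11 mm thick (x), 22 mm wide (y), 22 mm high (z), 12 g, rounded edges, blind hole in its underside; origin at the centre of its underside. Starts seated on shaft 6 of the machine head, axes as head's. 4 to 6 of button1..button6 exist; absent: None
- mallet: bystander: lignum vitae mallet lying down, head 52 mm across and 88 mm long, handle about 200 mm long; origin under the middle of the head
- winder: bystander: nickel peg winder lying flat, about 100 by 22 mm, 16 mm high; origin under its socket
- spare_tuner: bystander: single chrome machine head with no button, 34 by 22 mm plate with a 30 mm post standing up; origin under the plate's centre

How it is judged (in metres and radians):
On the way:
1. all the loose dishes are nested on the fixed dish while every button is still on its shaft (horizontal distance between each of dish1, dish2, dish3, dish4 and base_dish below 0.01 m and horizontal distance between each of dish1_back, dish2_back, dish3_back, dish4_back and base_dish_back below 0.013 m and angle between each of dish1, dish2, dish3, dish4's own z axis and vertical below 0.06 rad and (z of dish1 in the frame of base_dish between 0.009 and 0.015 m or z of dish1 in the frame of base_dish between 0.021 and 0.027 m or z of dish1 in the frame of base_dish between 0.033 and 0.039 m or z of dish1 in the frame of base_dish between 0.045 and 0.051 m) and (z of dish2 in the frame of base_dish between 0.009 and 0.015 m or z of dish2 in the frame of base_dish between 0.021 and 0.027 m or z of dish2 in the frame of base_dish between 0.033 and 0.039 m or z of dish2 in the frame of base_dish between 0.045 and 0.051 m) and (z of dish3 in the frame of base_dish between 0.009 and 0.015 m or z of dish3 in the frame of base_dish between 0.021 and 0.027 m or z of dish3 in the frame of base_dish between 0.033 and 0.039 m or z of dish3 in the frame of base_dish between 0.045 and 0.051 m) and (z of dish4 in the frame of base_dish between 0.009 and 0.015 m or z of dish4 in the frame of base_dish between 0.021 and 0.027 m or z of dish4 in the frame of base_dish between 0.033 and 0.039 m or z of dish4 in the frame of base_dish between 0.045 and 0.051 m) and z of button1 in the frame of head between 0.06 and 0.068 m and y of button1 in the frame of head between -0.0935 and -0.0815 m and x of button1 in the frame of head between -0.008 and 0.008 m and z of button2 in the frame of head between 0.06 and 0.068 m and y of button2 in the frame of head between -0.0585 and -0.0465 m and x of button2 in the frame of head between -0.008 and 0.008 m and z of button3 in the frame of head between 0.06 and 0.068 m and y of button3 in the frame of head between -0.0235 and -0.0115 m and x of button3 in the frame of head between -0.008 and 0.008 m and z of button4 in the frame of head between 0.06 and 0.068 m and y of button4 in the frame of head between 0.0115 and 0.0235 m and x of button4 in the frame of head between -0.008 and 0.008 m and z of button5 in the frame of head between 0.06 and 0.068 m and y of button5 in the frame of head between 0.0465 and 0.0585 m and x of button5 in the frame of head between -0.008 and 0.008 m and z of button6 in the frame of head between 0.06 and 0.068 m and y of button6 in the frame of head between 0.0815 and 0.0935 m and x of button6 in the frame of head between -0.008 and 0.008 m), for 0.3 s.
At the end, for the whole second after the job is handed in: every loose dish is nested on the screwed-down dish: within 10 mm of it sideways, its back within 13 mm of the fixed dish's back, level within 0.06 rad, and at one of the nested heights (12, 24, 36 or 48 mm above the fixed dish) within 3 mm; every button lies at rest inside the rim of the top dish (horizontal distance between each of dish1, dish2, dish3, dish4 and base_dish below 0.01 m and horizontal distance between each of dish1_back, dish2_back, dish3_back, dish4_back and base_dish_back below 0.013 m and angle between each of dish1, dish2, dish3, dish4's own z axis and vertical below 0.06 rad and (z of dish1 in the frame of base_dish between 0.009 and 0.015 m or z of dish1 in the frame of base_dish between 0.021 and 0.027 m or z of dish1 in the frame of base_dish between 0.033 and 0.039 m or z of dish1 in the frame of base_dish between 0.045 and 0.051 m) and (z of dish2 in the frame of base_dish between 0.009 and 0.015 m or z of dish2 in the frame of base_dish between 0.021 and 0.027 m or z of dish2 in the frame of base_dish between 0.033 and 0.039 m or z of dish2 in the frame of base_dish between 0.045 and 0.051 m) and (z of dish3 in the frame of base_dish between 0.009 and 0.015 m or z of dish3 in the frame of base_dish between 0.021 and 0.027 m or z of dish3 in the frame of base_dish between 0.033 and 0.039 m or z of dish3 in the frame of base_dish between 0.045 and 0.051 m) and (z of dish4 in the frame of base_dish between 0.009 and 0.015 m or z of dish4 in the frame of base_dish between 0.021 and 0.027 m or z of dish4 in the frame of base_dish between 0.033 and 0.039 m or z of dish4 in the frame of base_dish between 0.045 and 0.051 m) and x of button1 in the frame of base_dish between -0.06 and 0.06 m and y of button1 in the frame of base_dish between -0.042 and 0.03 m and z of button1 in the frame of base_dish between 0.037 and 0.09 m and linear speed of each of button1, button2, button3, button4, button5, button6, dish1, dish2, dish3, dish4 below 0.03 m/s and x of button2 in the frame of base_dish between -0.06 and 0.06 m and y of button2 in the frame of base_dish between -0.042 and 0.03 m and z of button2 in the frame of base_dish between 0.037 and 0.09 m and x of button3 in the frame of base_dish between -0.06 and 0.06 m and y of button3 in the frame of base_dish between -0.042 and 0.03 m and z of button3 in the frame of base_dish between 0.037 and 0.09 m and x of button4 in the frame of base_dish between -0.06 and 0.06 m and y of button4 in the frame of base_dish between -0.042 and 0.03 m and z of button4 in the frame of base_dish between 0.037 and 0.09 m and x of button5 in the frame of base_dish between -0.06 and 0.06 m and y of button5 in the frame of base_dish between -0.042 and 0.03 m and z of button5 in the frame of base_dish between 0.037 and 0.09 m and x of button6 in the frame of base_dish between -0.06 and 0.06 m and y of button6 in the frame of base_dish between -0.042 and 0.03 m and z of button6 in the frame of base_dish between 0.037 and 0.09 m); the robot touches nothing.
It fails at once if the mallet is pushed more than 3 cm from its place (distance of mallet from where it was at the start of the episode above 0.03 m).
It fails at once if the peg winder is pushed more than 3 cm from its place (distance of winder from where it was at the start of the episode above 0.03 m).
It fails at once if the spare tuner is pushed more than 3 cm from its place (distance of spare_tuner from where it was at the start of the episode above 0.03 m).
Of dish1, dish2, dish3, dish4 only 3 to 4 are there at a start; the rules pass over those that are not, and their reading is None.
Of button1, button2, button3, button4, button5, button6 only 4 to 6 are there at a start; the rules pass over those that are not, and their reading is None.
At some moment in a run one of dish1, dish2, dish3, dish4 may be knocked a few centimetres aside while the robot is not near it.
Once in a run the grip may slacken for a moment while it holds something.
It also fails if it takes over 210 s, if anything falls off the work surface, if the arm or the gripper's body presses on something with over 40 N, if the wrist force passes 120 N, or if a joint passes its speed limit or range.

## Working session

There is one attempt and no reset: what is moved stays moved. The work goes in short steps, Python scripts to look and compute and a shell command to move; the robot and the scene stay as the last step left them, time stands still between calls to the robot, and variables do not carry over. Pictures are saved under pics/ and viewed, and the job is handed in when it is done.

```bash
ls; mkdir -p pics; cat > h.py <<'E'
from rig import *
import numpy as np, cv2
E
python3 - <<'E'
from h import *
o=get_obs(); print(o)
for n in ("scene","top","wrist"):
    cv2.imwrite(f"pics/{n}0.png",capture(n)); p=camera_params(n); print(n,p)
E
```

```text
pics
{'t': 0.0, 'joint_positions': array([-1.32978342e+00,  2.59366401e-01,  1.53605179e+00, -5.03774728e-06,
        1.34798414e+00, -2.02810941e-01]), 'joint_vel': array([ 3.75152999e-04, -2.88612416e-04,  8.50717017e-04,  5.79375499e-05,
       -9.09745662e-04,  6.00550507e-04]), 'joint_torque': array([ 6.96181669e-04, -4.37313437e+01, -2.83999676e+01,  7.17674056e-02,
        4.13790985e-02, -1.30244762e-04]), 'eef_pos': array([ 236.04763957, -496.16133062,  205.31768261]), 'ee_rot': array([-0.15499137, -0.68975309, -0.1562707 ,  0.689781  ]), 'ft_force': array([ 0.61367396, -0.10410801, -0.11617836]), 'wrist_torque': array([ 0.00853816,  0.00310921, -0.02431998]), 'finger_gap': 92.86849734922801}
scene {'fx': 502.1301963186129, 'fy': 502.1301963186129, 'cx': 324.8728435744065, 'cy': 237.38443086341786, 'D': array([0.04921708, 0.        , 0.        , 0.        , 0.        ]), 'world_from_camera': array([[-2.20025329e-01,  5.73673961e-01, -7.88978479e-01,
         1.24912370e+03],
       [ 9.75494049e-01,  1.29777420e-01, -1.77677181e-01,
         1.67857008e+02],
       [ 4.62819
[... 553 characters left out ...]
2, -1.90043640e-01, -9.81319109e-01,
         8.89399258e+02],
       [ 0.00000000e+00,  0.00000000e+00,  0.00000000e+00,
         1.00000000e+00]])}
wrist {'fx': 429.14101698461315, 'fy': 429.14101698461315, 'cx': 311.16294682534965, 'cy': 244.3413156158602, 'D': array([-0.01441521,  0.        ,  0.        ,  0.        ,  0.        ]), 'tool_from_camera': array([[-5.47328421e-04, -2.58113811e-01,  9.66114362e-01,
        -1.78774539e+02],
       [ 9.99999614e-01, -8.04892614e-04,  3.51484589e-04,
         1.47087407e-01],
       [ 6.86895287e-04,  9.66114182e-01,  2.58114152e-01,
        -7.15610765e+01],
       [ 0.00000000e+00,  0.00000000e+00,  0.00000000e+00,
         1.00000000e+00]])}
```

View pics/top0.png

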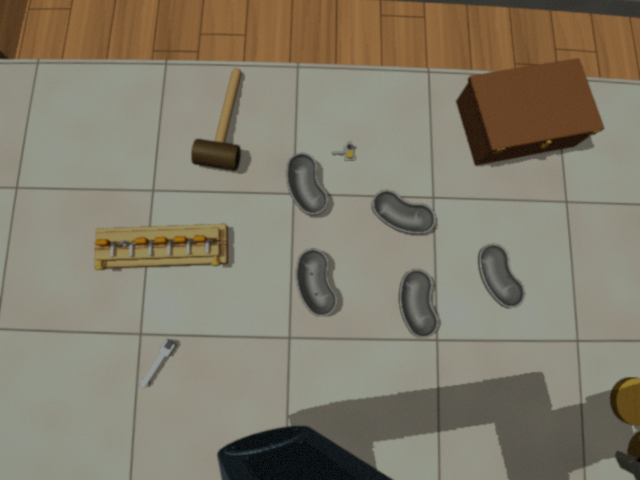

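View pics/scene0.png

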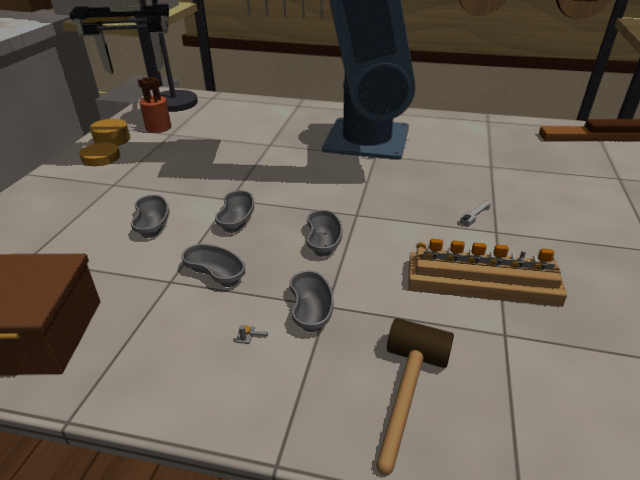

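View pics/wrist0.png

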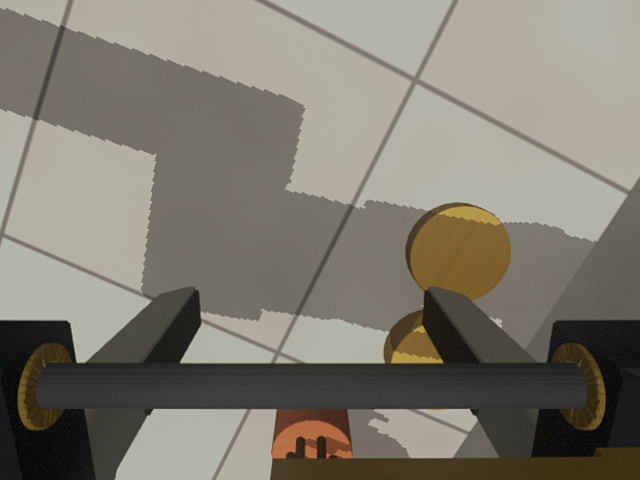

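```bash
python3 - <<'E'
from h import *
im=cv2.imread("pics/top0.png")
cv2.imwrite("pics/c1.png",cv2.resize(im[140:350,270:540],None,fx=2.9,fy=2.8,interpolation=cv2.INTER_CUBIC))
cv2.imwrite("pics/c2.png",cv2.resize(im[210:280,85:240],None,fx=5,fy=5,interpolation=cv2.INTER_CUBIC))
im=cv2.imread("pics/scene0.png")
cv2.imwrite("pics/c3.png",cv2.resize(im[220:310,400:570],None,fx=4.6,fy=4.6,interpolation=cv2.INTER_CUBIC))
E
```

```text
(no output)
```

View pics/c1.png

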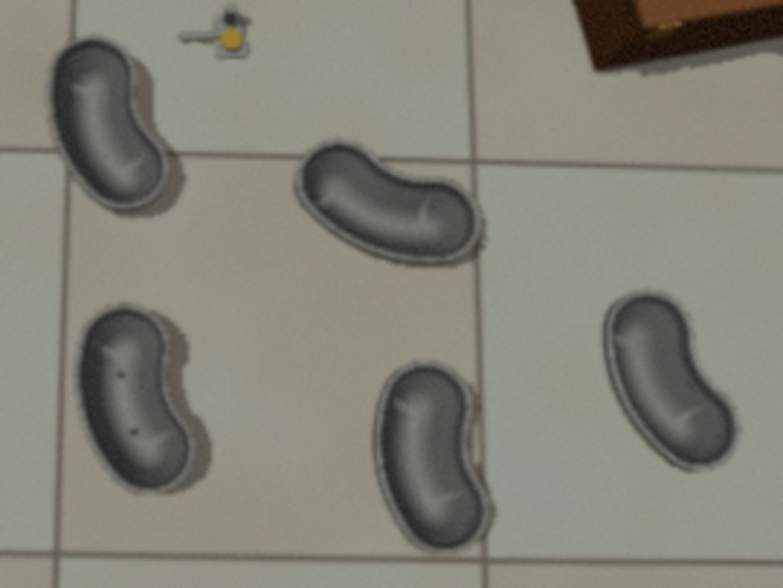

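View pics/c2.png

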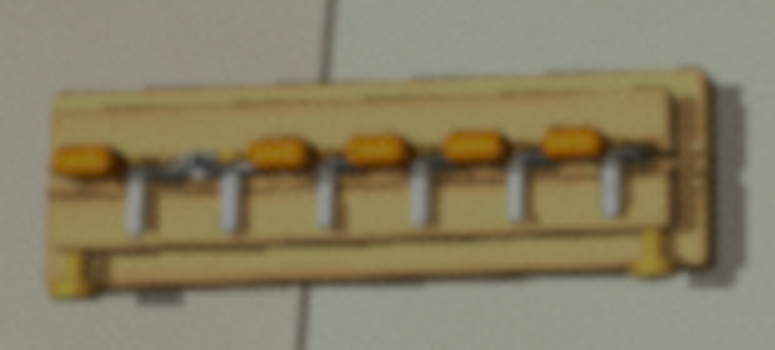

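View pics/c3.png

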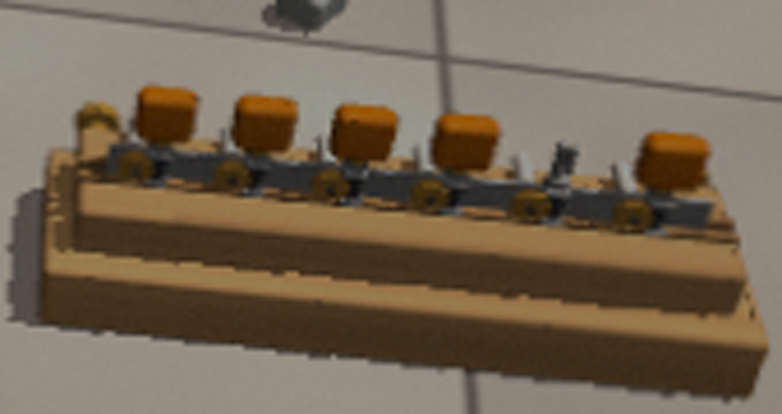

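```bash
cat > h.py <<'E'
from rig import *
import numpy as np, cv2, os
from scipy.optimize import minimize
from scipy.spatial.transform import Rotation as R
def q2R(q): return R.from_quat(q,scalar_first=True).as_matrix()
def bean(d,n=60):
    # outline at offset d from centre arc; local coordinates
    a=np.linspace(-.48,.48,n); c=np.array([0,-75.])
    dirv=np.c_[np.sin(a),np.cos(a)]
    outer=c+(75+d)*dirv; inner=c+(75-d)*dirv
    def cap(ang,s):
        p=c+75*np.array([np.sin(ang),np.cos(ang)]); t=np.linspace(0,np.pi,n//2)
        u=np.array([np.sin(ang),np.cos(ang)]); v=np.array([np.cos(ang),-np.sin(ang)])*s
        return p+d*(np.outer(np.cos(t),u)+np.outer(np.sin(t),v))
    return np.r_[outer,cap(.48,1),inner[::-1],cap(-.48,-1)[::-1]]
def cam(name,obs=None):
    p=camera_params(name)
    if name=="wrist":
        T=np.eye(4);T[:3,:3]=q2R(obs['ee_rot']);T[:3,3]=obs['eef_pos']; T=T@p['tool_from_camera']
    else: T=p['world_from_camera']
    K=np.array([[p['fx'],0,p['cx']],[0,p['fy'],p['cy']],[0,0,1]])
    return K,p['D'],T
def proj(P,C):
    K,D,T=C; Ti=np.linalg.inv(T)
    return cv2.projectPoints(np.asarray(P,float).reshape(-1,1,3),cv2.Rodrigues(Ti[:3,:3])[0],Ti[:3,3],K,np.array(D))[0].reshape(-1,2)
def ray(uv,z,C):
    K,D,T=C
    n=cv2.undistortPoints(np.array(uv,float).reshape(-1,1,2),K,np.array(D)).reshape(-1,2)
    d=np.c_[n,np.ones(len(n))]@T[:3,:3].T
    s=(z-T[2,3])/d[:,2]
    return (T[:3,3]+s[:,None]*d)
def place(pl,pose,z):
    x,y,w=pose;c,s=np.cos(w),np.sin(w)
    return np.c_[pl@np.array([[c,s],[-s,c]])+[x,y],np.full(len(pl),z)]
def samp(img,uv): return cv2.remap(img,uv[:,0].astype(np.float32).reshape(-1,1),uv[:,1].astype(np.float32).reshape(-1,1),cv2.INTER_LINEAR)[:,0]
def fitdish(img,C,x0,y0,w0=None,z=32.,yr=1.4,verb=True):
    g=cv2.GaussianBlur(cv2.cvtColor(img,cv2.COLOR_BGR2GRAY).astype(np.float32),(0,0),.8)
    B=[bean(d) for d in (29.3,25.5)]
    def f(p):
        return -(samp(g,proj(place(B[0],p,z),C))-samp(g,proj(place(B[1],p,z),C))).mean()
    best=None
    for w in (np.arange(-yr,yr+.01,.2) if w0 is None else [w0]):
        for dx in ((-8,0,8) if w0 is None else (0,)):
          for dy in ((-8,0,8) if w0 is None else (0,)):
            s=f((x0+dx,y0+dy,w))
            if best is None or s<best[0]: best=(s,(x0+dx,y0+dy,w))
    p=np.array(best[1]); sim=np.array([p,p+[6,0,0],p+[0,6,0],p+[0,0,.12]])
    r=minimize(f,p,method='Nelder-Mead',options=dict(initial_simplex=sim,xatol=.02,fatol=1e-3,maxiter=400))
    return r.x,-r.fun
def draw(img,C,pose,z=32.,col=(0,0,255),sc=3):
    for d in (30,):
        uv=proj(place(bean(d),pose,z),C)*sc+(sc-1)/2
        cv2.polylines(img,[np.round(uv).astype(int)],True,col,1)
E
python3 - <<'E'
from h import *
for name,seeds in (("top",[(317,282),(308,184),(404,212),(418,302),(500,275)]),("scene",[(323,232),(311,300),(213,264),(236,210),(151,215)])):
    im=cv2.imread(f"pics/{name}0.png"); C=cam(name)
    big=cv2.resize(im,None,fx=3,fy=3,interpolation=cv2.INTER_CUBIC)
    for s in seeds:
        P=ray([s],15,C)[0]; p,v=fitdish(im,C,P[0],P[1]); print(name,s,p.round(2),round(v,1)); draw(big,C,p)
    cv2.imwrite(f"pics/fit_{name}.png",big[420:1050,810:1620] if name=="top" else big[540:1020,360:1080])
E
```

```text
top (317, 282) [ 4.7768e+02 -6.2400e+00  2.4000e-01] 29.3
top (308, 184) [6.6852e+02 1.5980e+01 3.1000e-01] 26.5
top (404, 212) [ 611.85 -176.78    1.19] 28.8
top (418, 302) [ 4.4325e+02 -1.9864e+02  1.2000e-01] 26.0
top (500, 275) [ 4.9522e+02 -3.6160e+02  4.2000e-01] 30.7
scene (323, 232) [ 4.7336e+02 -3.0000e+00  2.7000e-01] 21.1
scene (311, 300) [6.6469e+02 1.9320e+01 3.5000e-01] 26.8
scene (213, 264) [ 607.83 -174.58    1.19] 18.3
scene (236, 210) [ 4.3823e+02 -1.9753e+02  1.5000e-01] 25.2
scene (151, 215) [ 4.9149e+02 -3.5809e+02  4.3000e-01] 23.8
```

View pics/fit_top.png

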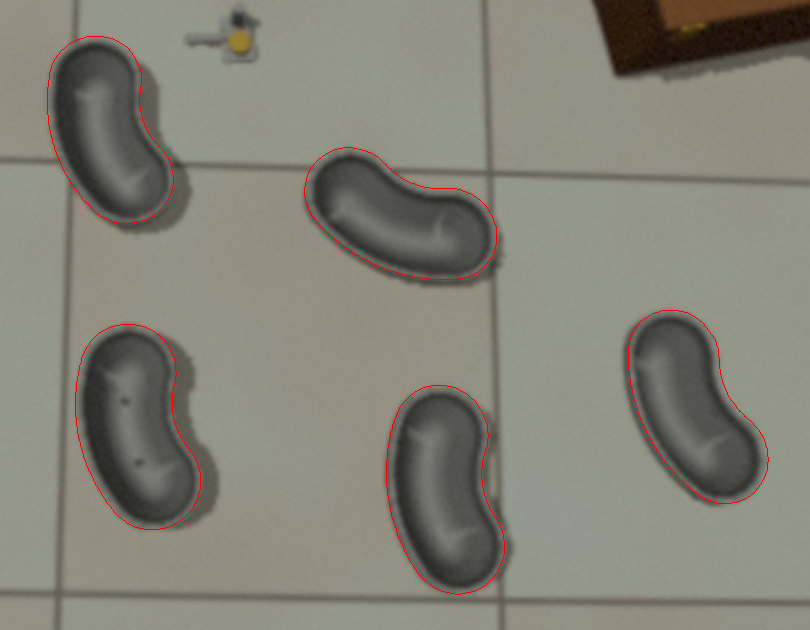

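View pics/fit_scene.png

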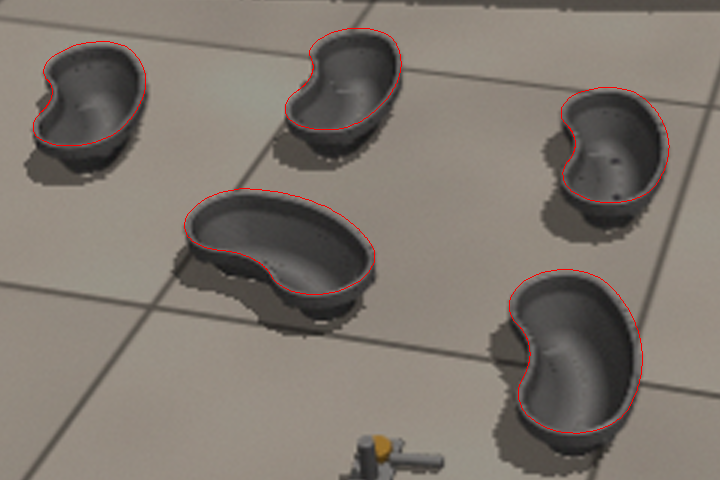

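```bash
cat >> h.py <<'E'
def tyaw(Rm): return np.arctan2(Rm[1,1],Rm[0,1])   # heading of tool y
def plan(x,y,z,yaw,both=False):
    o=get_obs(); Rc=q2R(o['ee_rot']); p=o['eef_pos']
    for k in (0,1):
        w=yaw+k*np.pi
        ty=np.array([np.cos(w),np.sin(w),0]); tx=np.array([0,0,-1.]); Rt=np.c_[tx,ty,np.cross(tx,ty)]
        rv=R.from_matrix(Rc.T@Rt).as_rotvec(); sh=Rc.T@(np.array([x,y,z])-p)/10
        q1=np.arctan2(y,x); dq1=q1-o['joint_positions'][0]
        # tool-x turn = yaw change negative; q6 change ~ turn + dq1 (sign checked in use)
        print(f"opt{k}: [{sh[0]:.2f},{sh[1]:.2f},{sh[2]:.2f},{rv[0]:.3f},{rv[1]:.3f},{rv[2]:.3f}] q6~{o['joint_positions'][5]+rv[0]+dq1:.2f}")
def st():
    o=get_obs(); Rc=q2R(o['ee_rot']); print('t',round(o['t'],2),'p',o['eef_pos'].round(1),'yaw',tyaw(Rc).round(3),'down',Rc[:,0].round(3),'F',o['ft_force'].round(1),'gap',round(o['finger_gap'],1),'q',o['joint_positions'].round(2))
E
python3 - <<'E'
from h import *
st(); plan(476,-5,200,.255+np.pi/2)
E
```

```text
t 0.15 p [ 236.1 -496.3  205.5] yaw -1.127 down [-0.     0.001 -1.   ] F [ 0.6  0.4 -0.3] gap 92.7 q [-1.33  0.26  1.54  0.    1.35 -0.2 ]
opt0: [0.61,-34.07,-42.76,-2.953,-0.002,-0.000] q6~-1.84
opt1: [0.61,-34.07,-42.76,0.189,-0.000,0.001] q6~1.31
```

```bash
python3 -m handwheel '[[0.6,-34.1,-42.8,0.19,0,0,0],[0.6,-34.1,-42.8,0.19,0,0,0],[0.6,-34.1,-42.8,0.19,0,0,0],[0.6,-34.1,-42.8,0.19,0,0,0],[0.6,-34.1,-42.8,0.19,0,0,0],[0.6,-34.1,-42.8,0.19,0,0,0],[0.6,-34.1,-42.8,0.19,0,0,0],[0.6,-34.1,-42.8,0.19,0,0,0],[0.6,-34.1,-42.8,0.19,0,0,0],[0.6,-34.1,-42.8,0.19,0,0,0],[0.6,-34.1,-42.8,0.19,0,0,0],[0.6,-34.1,-42.8,0.19,0,0,0]]'; python3 -c "
from h import *
st(); plan(476,-5,200,.255+np.pi/2)"
```

```text
t: 1.35
eef_pos: [477.5, 0.2, 199.9]
ee_rot: [0.091, 0.701, 0.093, -0.701]
ft_force: [-0.4, -0.4, -0.4]
finger_gap: 92.8
t 1.35 p [4.775e+02 2.000e-01 1.999e+02] yaw -1.31 down [ 0.     0.002 -1.   ] F [-0.4 -0.4 -0.4] gap 92.8 q [-0.24  0.13  1.71  0.    1.3   1.07]
opt0: [-0.01,0.46,0.28,-3.136,-0.003,-0.001] q6~-1.84
opt1: [-0.01,0.46,0.28,0.005,-0.001,0.002] q6~1.30
```

```bash
python3 -m handwheel '[[0,0.4,0.3,0,0,0,0],[0,0.4,0.3,0,0,0,0],[0,0.4,0.3,0,0,0,0],[0,0.4,0.3,0,0,0,0]]'; cat >> h.py <<'E'
def look(tag,x,y,z=32.,w=None,yr=1.4):
    o=get_obs(); im=capture("wrist"); C=cam("wrist",o)
    p,v=fitdish(im,C,x,y,w,z,yr)
    big=im.copy(); cv2.imwrite(f"pics/w_{tag}.png",im)
    draw(big,C,p,z,sc=1); cv2.imwrite(f"pics/wf_{tag}.png",big)
    print('dish',p.round(2),'score',round(v,1)); 
    Rc=q2R(o['ee_rot']); rel=Rc.T@(np.array([p[0],p[1],z])-o['eef_pos']); print('in tool (mm)',rel.round(1)); st()
    return p
E
python3 -c "
from h import *
look('base',476,-5)"
```

```text
t: 1.75
eef_pos: [474.1, -11.0, 200.2]
ee_rot: [0.089, 0.702, 0.088, -0.702]
ft_force: [0.1, -0.6, -0.4]
finger_gap: 93.2
dish [ 4.7675e+02 -4.3200e+00  2.9000e-01] score 46.3
in tool (mm) [168.2  -5.9  -4.2]
t 1.8 p [474.1 -10.8 200.3] yaw -1.319 down [ 0. -0. -1.] F [-0.1  0.5  0.3] gap 92.8 q [-0.26  0.13  1.72 -0.    1.3   1.06]
```

View pics/wf_base.png

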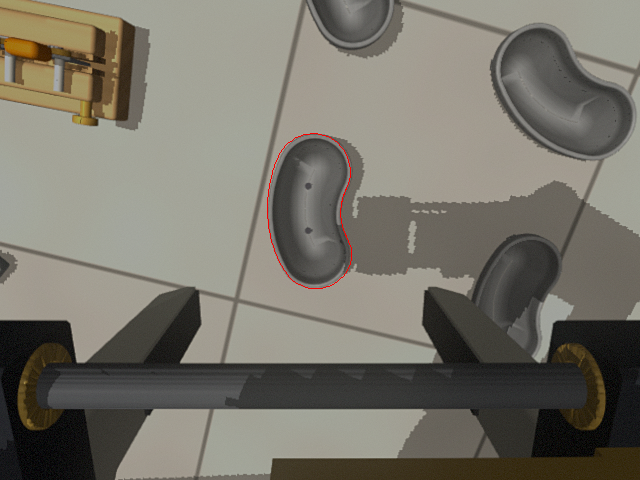

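```bash
python3 - <<'E'
from h import *
im=cv2.imread("pics/wf_base.png")[120:300,255:365]
cv2.imwrite("pics/c4.png",cv2.resize(cv2.imread("pics/w_base.png")[120:300,245:375],None,fx=3.3,fy=3.3,interpolation=cv2.INTER_CUBIC))
E
```

```text
(no output)
```

View pics/c4.png

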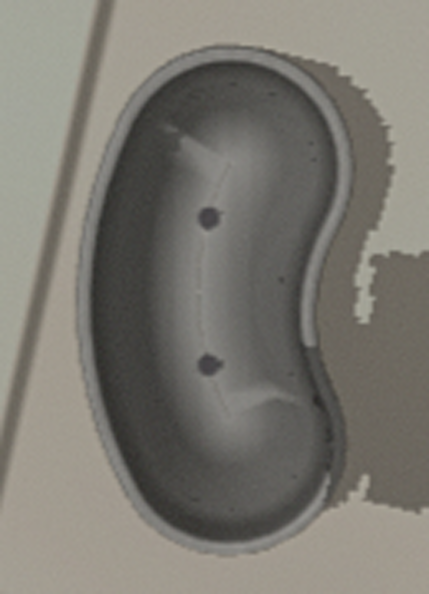

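```bash
python3 - <<'E'
s=open('h.py').read()
s=s.replace("""return -(samp(g,proj(place(B[0],p,z),C))-samp(g,proj(place(B[1],p,z),C))).mean()""","""return -np.clip(samp(g,proj(place(B[0],p,z),C))-samp(g,proj(place(B[1],p,z),C)),-5,CL).mean()""").replace("B=[bean(d) for d in (29.3,25.5)]","B=[bean(d) for d in DD]").replace("def fitdish","DD=(28.6,25.8);CL=22\ndef fitdish")
open('h.py','w').write(s)
E
python3 - <<'E'
import h; from h import *
o=get_obs(); im=cv2.imread("pics/w_base.png"); C=cam("wrist",o)
for dd in ((28.6,25.8),(29,26),(29.3,25.5),(28.2,26.2)):
  for cl in (12,18,25,40):
    h.DD=dd;h.CL=cl; p,v=fitdish(im,C,476,-5); print(dd,cl,p.round(2),v.round(1))
h.DD=(28.6,25.8);h.CL=18
p,v=fitdish(im,C,476,-5)
big=cv2.resize(im,None,fx=3,fy=3,interpolation=cv2.INTER_CUBIC); draw(big,C,p); draw(big,C,p,col=(0,255,0)); cv2.imwrite("pics/c5.png",big[360:900,740:1120])
print(ray([(245+208/3.3,120+217/3.3),(245+208/3.3,120+365/3.3)],4,C).round(1))
for n,ps in (("top",(477,-6)),("scene",(473,-3))):
  print(n,fitdish(cv2.imread(f"pics/{n}0.png"),cam(n),*ps)[0].round(2))
E
```

```text
(28.6, 25.8) 12 [ 4.7784e+02 -3.2200e+00  2.6000e-01] 12.0
(28.6, 25.8) 18 [ 4.7762e+02 -3.4100e+00  2.5000e-01] 17.4
(28.6, 25.8) 25 [ 4.7744e+02 -3.4200e+00  2.5000e-01] 23.5
(28.6, 25.8) 40 [ 4.7719e+02 -3.6600e+00  2.5000e-01] 36.0
(29, 26) 12 [ 4.7776e+02 -2.4600e+00  2.7000e-01] 12.0
(29, 26) 18 [ 4.7751e+02 -2.7400e+00  2.7000e-01] 17.4
(29, 26) 25 [ 4.7729e+02 -3.2100e+00  2.4000e-01] 23.3
(29, 26) 40 [ 4.77e+02 -3.60e+00  2.50e-01] 34.2
(29.3, 25.5) 12 [ 4.7423e+02 -5.0200e+00  3.0000e-01] 12.0
(29.3, 25.5) 18 [ 4.7846e+02 -2.7900e+00  2.9000e-01] 17.8
(29.3, 25.5) 25 [ 4.782e+02 -3.080e+00  3.000e-01] 24.1
(29.3, 25.5) 40 [ 4.7728e+02 -3.3000e+00  2.7000e-01] 35.9
(28.2, 26.2) 12 [ 4.7704e+02 -3.0400e+00  2.7000e-01] 11.6
(28.2, 26.2) 18 [ 4.7745e+02 -3.5800e+00  2.5000e-01] 17.3
(28.2, 26.2) 25 [ 4.7731e+02 -3.6700e+00  2.4000e-01] 23.4
(28.2, 26.2) 40 [ 4.7701e+02 -3.9500e+00  2.6000e-01] 31.2
[[497.2  -2.4   4. ]
 [458.2 -12.3   4. ]]
top [ 4.7713e+02 -5.7600e+00  2.4000e-01]
scene [ 4.7297e+02 -2.6100e+00  2.5000e-01]
```

View pics/c5.png

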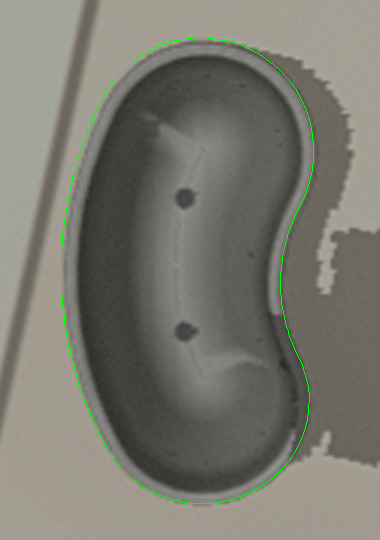

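```bash
sed -i 's/CL=22/CL=25/' h.py; python3 -c "
from h import *
im=capture('top')
for s in ((668,16),(612,-177),(443,-199),(495,-362)):
  p,v=fitdish(im,cam('top'),*s); print(p.round(2),v.round(1))
plan(443,-196,200,.12+np.pi/2)"
```

```text
[677.09  17.17   1.43] 1.0
[ 6.0530e+02 -1.7049e+02  2.9000e-01] 5.0
[ 4.3180e+02 -2.0086e+02  2.3000e-01] 11.5
[ 4.9528e+02 -3.6257e+02  4.2000e-01] 22.5
opt0: [0.03,17.17,7.64,-3.010,0.000,-0.000] q6~-2.11
opt1: [0.03,17.17,7.64,0.132,-0.000,-0.000] q6~1.03
```

```bash
python3 -m handwheel '[[0,17.2,7.6,0.13,0,0,0],[0,17.2,7.6,0.13,0,0,0],[0,17.2,7.6,0.13,0,0,0],[0,17.2,7.6,0.13,0,0,0],[0,17.2,7.6,0.13,0,0,0],[0,17.2,7.6,0.13,0,0,0],[0,17.2,7.6,0.13,0,0,0],[0,17.2,7.6,0.13,0,0,0],[0,17.2,7.6,0.13,0,0,0]]'; python3 -c "
from h import *
p=look('d1',443,-196)
plan(p[0],p[1],200,p[2]+np.pi/2)"
```

```text
t: 2.75
eef_pos: [444.3, -194.0, 200.3]
ee_rot: [0.044, 0.706, 0.044, -0.706]
ft_force: [0.3, -0.3, -0.8]
finger_gap: 93.3
dish [ 4.4280e+02 -1.9703e+02  1.3000e-01] score 23.6
in tool (mm) [168.3   2.8   1.8]
t 2.8 p [ 444.3 -194.2  200.3] yaw -1.445 down [ 0.  0. -1.] F [-0.8  0.3 -0.2] gap 92.6 q [-0.64  0.14  1.69  0.    1.3   0.8 ]
opt0: [0.03,0.27,0.18,3.133,-0.000,0.000] q6~4.16
opt1: [0.03,0.27,0.18,-0.008,-0.000,-0.000] q6~1.02
```

View pics/wf_d1.png

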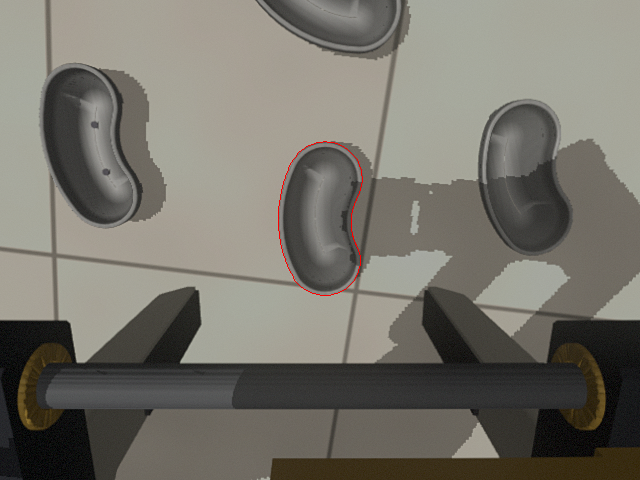

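```bash
python3 -m handwheel '[[8,0.27,0.18,-0.008,0,0,0],[8,0.27,0.18,-0.008,0,0,0],[14,0.27,0.18,-0.008,0,0,0],[15.7,0.27,0.18,-0.008,0,0,0],[15.7,0.27,0.18,-0.008,0,0,0],[15.7,0.27,0.18,-0.008,0,0,0],[15.7,0.27,0.18,-0.008,0,0,0]]' 15; python3 -c "
from h import *
p=look('d1b',443,-197)
plan(p[0],p[1],43,p[2]+np.pi/2)"
```

```text
t: 3.5
eef_pos: [444.0, -198.9, 45.0]
ee_rot: [0.048, 0.706, 0.046, -0.705]
ft_force: [-0.2, 0.0, 0.1]
finger_gap: 92.8
dish [ 4.4461e+02 -1.9579e+02  1.3000e-01] score 19.7
in tool (mm) [13.  -3.  -0.9]
t 3.55 p [ 444.1 -198.9   45.1] yaw -1.439 down [ 0.003 -0.002 -1.   ] F [-0.8 -0.2  0.6] gap 93.1 q [-0.65  0.32  1.9   0.    0.92  0.79]
opt0: [0.21,-0.31,-0.09,3.141,-0.004,0.004] q6~4.17
opt1: [0.21,-0.31,-0.09,-0.000,-0.003,-0.003] q6~1.02
```

View pics/wf_d1b.png

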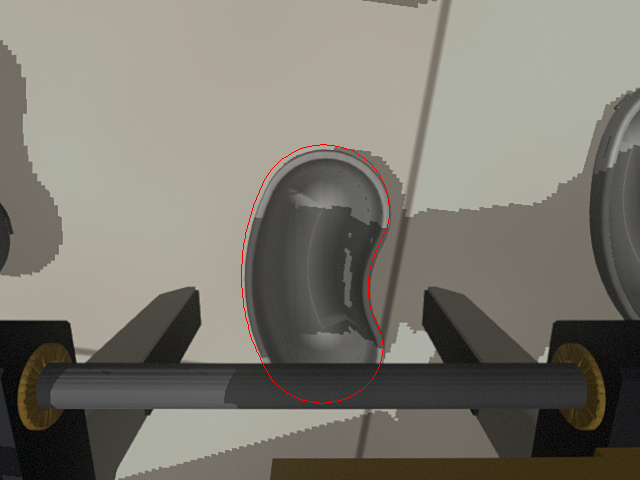

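```bash
python3 -m handwheel '[[0.2,-0.2,0,0,0,0,0],[0.2,-0.2,0,0,0,0,0],[0.2,-0.2,0,0,0,0,120],[0.2,-0.2,0,0,0,0,255],[0.2,-0.2,0,0,0,0,255],[0.2,-0.2,0,0,0,0,255],[0.2,-0.2,0,0,0,0,255],[0.2,-0.2,0,0,0,0,255],[0.2,-0.2,0,0,0,0,255],[0.2,-0.2,0,0,0,0,255]]' 15; python3 -c "
from h import *
p=look('d1c',443,-197,32,.13)
plan(p[0],p[1],43,p[2]+np.pi/2)"
```

```text
t: 4.55
eef_pos: [442.3, -196.1, 41.1]
ee_rot: [-0.047, -0.706, -0.047, 0.706]
ft_force: [0.1, 0.5, 0.6]
finger_gap: 33.8
dish [ 4.4290e+02 -1.9744e+02  1.5000e-01] score 14.0
in tool (mm) [ 9.1  1.4 -0.4]
t 4.6 p [ 442.3 -196.1   41.1] yaw -1.439 down [ 0.  0. -1.] F [-0.1  0.4 -0.5] gap 29.5 q [-0.65  0.32  1.9   0.    0.91  0.79]
opt0: [-0.19,0.14,-0.04,3.127,0.000,0.000] q6~4.15
opt1: [-0.19,0.14,-0.04,-0.015,-0.000,0.000] q6~1.00
```

View pics/wf_d1c.png

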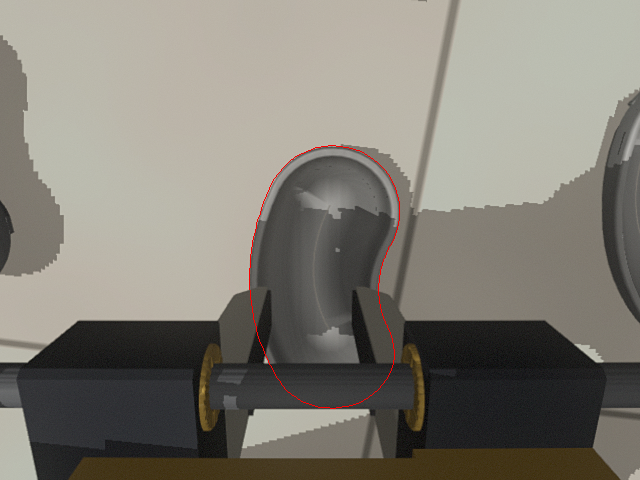

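```bash
python3 - <<'E'
from h import *
st()
im=cv2.imread("pics/w_d1c.png")[250:430,190:440]
cv2.imwrite("pics/c6.png",cv2.resize(im,None,fx=3.2,fy=3.2,interpolation=cv2.INTER_CUBIC))
p=camera_params("wrist");K=np.array([[p['fx'],0,p['cx']],[0,p['fy'],p['cy']],[0,0,1]]);C=(K,p['D'],p['tool_from_camera'])
for g in (46.4,33.8/2):
  print(proj([(22,g,-7.5),(22,g,7.5),(22,-g,-7.5),(0,g,-7.5),(-20,g,-7.5)],C).round(0))
cv2.imwrite("pics/s1.png",capture("scene"))
E
```

```text
t 4.6 p [ 442.3 -196.1   41.1] yaw -1.439 down [ 0.  0. -1.] F [-0.1  0.4 -0.5] gap 29.5 q [-0.65  0.32  1.9   0.    0.91  0.79]
[[405. 265.]
 [404. 294.]
 [216. 265.]
 [416. 280.]
 [428. 297.]]
[[345. 265.]
 [345. 294.]
 [276. 265.]
 [349. 280.]
 [353. 297.]]
```

View pics/c6.png

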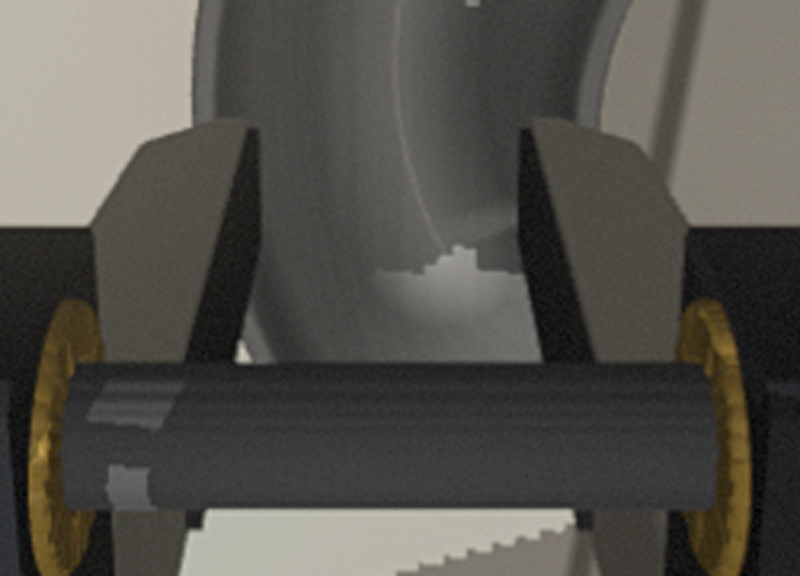

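View pics/s1.png

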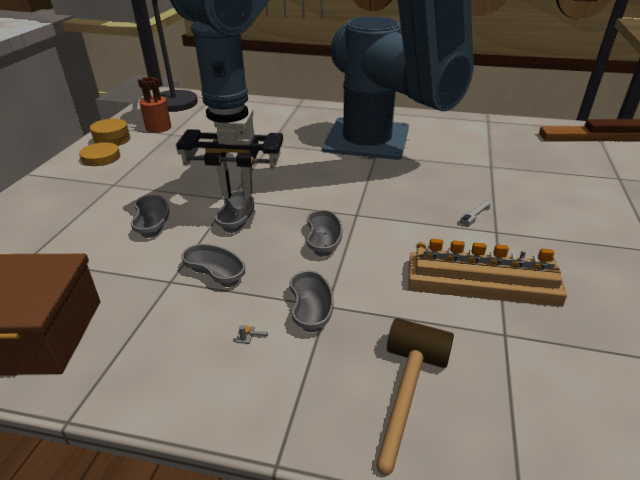

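```bash
python3 - <<'E'
from h import *
im=cv2.imread("pics/s1.png")[120:250,150:310]
cv2.imwrite("pics/c7.png",cv2.resize(im,None,fx=5,fy=4.6,interpolation=cv2.INTER_CUBIC))
o=get_obs();Rc=q2R(o['ee_rot'])
for x in (22,9,0,-13): print(x,proj([o['eef_pos']+Rc@np.array([x,y,0]) for y in (-15,15)],cam("scene")).round(0).tolist())
E
```

```text
22 [[246.0, 212.0], [231.0, 211.0]]
9 [[245.0, 207.0], [230.0, 206.0]]
0 [[245.0, 203.0], [230.0, 202.0]]
-13 [[244.0, 197.0], [229.0, 197.0]]
```

View pics/c7.png

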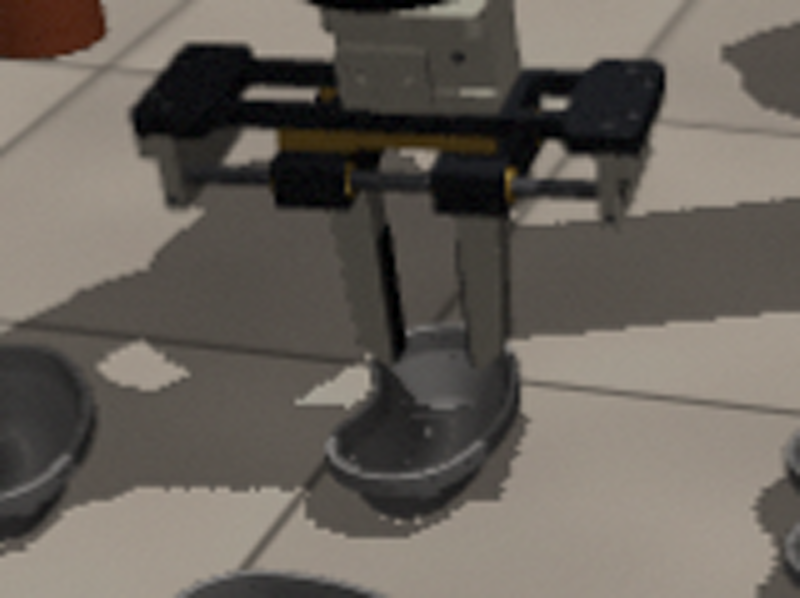

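```bash
python3 -m handwheel '[[0,0.1,0,0,0,0,0],[0,0.1,0,0,0,0,0],[0,0.1,0,0,0,0,0],[0,0.1,0,0,0,0,0],[0,0.1,0,0,0,0,0],[0,0.1,0,0,0,0,0],[0,0.1,0,0,0,0,0],[0.8,0.1,0,0,0,0,0],[1.6,0.1,0,0,0,0,0],[1.6,0.1,0,0,0,0,0],[1.6,0.1,0,0,0,0,0]]' 15; python3 -c "
from h import *
cv2.imwrite('pics/w2.png',capture('wrist'));cv2.imwrite('pics/s2.png',capture('scene')[120:250,150:310]); st()"
```

```text
t: 5.75
eef_pos: [442.0, -196.8, 24.6]
ee_rot: [-0.046, -0.705, -0.047, 0.706]
ft_force: [-1.0, -0.5, -0.4]
finger_gap: 92.8
t 5.85 p [ 442.5 -197.1   25.1] yaw -1.439 down [-0.  0. -1.] F [-0.2  0.1  0.2] gap 93.0 q [-0.65  0.35  1.92 -0.    0.88  0.79]
```

View pics/w2.png

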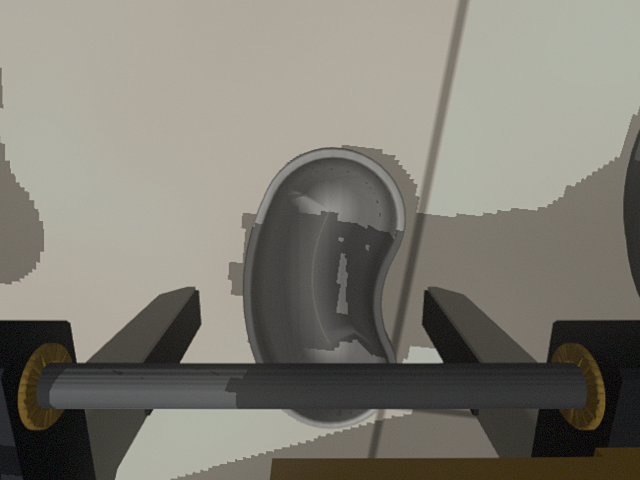

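View pics/s2.png

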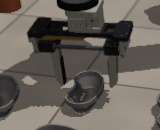

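```bash
python3 -m handwheel '[[0.5,0,0,0,0,0,0],[0.9,0,0,0,0,0,0],[1.3,0,0,0,0,0,0],[1.3,0,0,0,0,0,0]]' 15;  python3 -m handwheel '[[0,0,0,0,0,0,80],[0,0,0,0,0,0,120],[0,0,0,0,0,0,120],[0,0,0,0,0,0,120],[0,0,0,0,0,0,120]]' 15; python3 -c "
from h import *
cv2.imwrite('pics/w3.png',capture('wrist'));im=capture('scene')[120:250,150:310]; cv2.imwrite('pics/s3.png',cv2.resize(im,None,fx=5,fy=4.6,interpolation=cv2.INTER_CUBIC)); st()"
```

```text
t: 6.25
eef_pos: [442.0, -196.8, 11.5]
ee_rot: [-0.046, -0.705, -0.047, 0.706]
ft_force: [-0.1, -0.1, -0.0]
finger_gap: 93.0
t: 6.75
eef_pos: [442.5, -197.1, 12.3]
ee_rot: [0.047, 0.706, 0.047, -0.706]
ft_force: [0.9, 0.3, -0.3]
finger_gap: 59.6
t 6.85 p [ 442.5 -197.1   12.3] yaw -1.439 down [ 0. -0. -1.] F [-0.9 -0.3  0.7] gap 60.0 q [-0.65  0.37  1.93  0.    0.84  0.79]
```

View pics/w3.png

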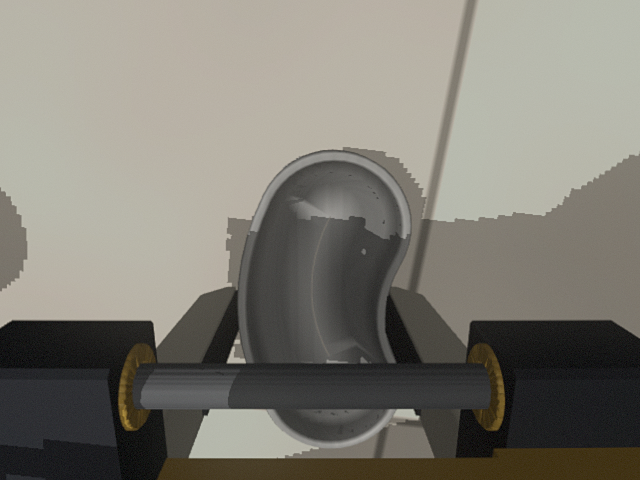

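View pics/s3.png

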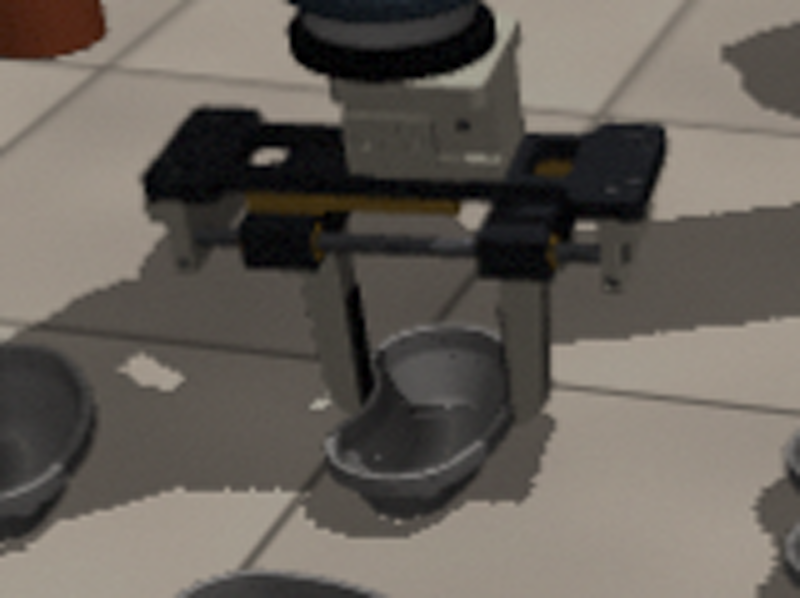

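```bash
python3 -m handwheel '[[0,0,0,0,0,0,255],[0,0,0,0,0,0,255],[0,0,0,0,0,0,255]]' 20;  python3 -c "
from h import *
p=look('d1g',442,-197,32,.13)
cv2.imwrite('pics/c8.png',cv2.imread('pics/wf_d1g.png')[130:460,200:440])"
```

```text
t: 7.15
eef_pos: [442.5, -197.1, 12.3]
ee_rot: [0.047, 0.706, 0.047, -0.706]
ft_force: [-0.3, 0.1, 1.9]
finger_gap: 59.5
dish [ 4.4270e+02 -1.9726e+02  1.4000e-01] score 22.1
in tool (mm) [-19.7   0.2  -0.2]
t 7.2 p [ 442.5 -197.1   12.3] yaw -1.439 down [ 0. -0. -1.] F [-0.5  0.3  2.5] gap 60.0 q [-0.65  0.37  1.93  0.    0.84  0.79]
```

View pics/c8.png

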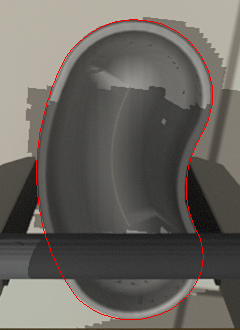

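```bash
python3 -c "
from h import *
plan(477.3,-3.5,110,.25+np.pi/2)"
```

```text
opt0: [-9.77,-18.74,-5.99,3.023,-0.000,0.000] q6~4.46
opt1: [-9.77,-18.74,-5.99,-0.118,-0.000,-0.000] q6~1.31
```

```bash
python3 -m handwheel '[[-3,0,0,0,0,0,255],[-6,0,0,0,0,0,255],[-9,0,0,0,0,0,255],[-9.8,-4,-1.5,-0.118,0,0,255],[-9.8,-8,-3,-0.118,0,0,255],[-9.8,-12,-4,-0.118,0,0,255],[-9.8,-15,-5,-0.118,0,0,255],[-9.8,-17,-5.5,-0.118,0,0,255],[-9.8,-18.7,-6,-0.118,0,0,255],[-9.8,-18.7,-6,-0.118,0,0,255],[-9.8,-18.7,-6,-0.118,0,0,255],[-9.8,-18.7,-6,-0.118,0,0,255]]' 20;  python3 -c "
from h import *
p=look('d1h',477,-3,130,.25)
plan(477.3,-3.5,32,.25+np.pi/2)"
```

```text
t: 8.4
eef_pos: [477.2, -4.5, 110.0]
ee_rot: [-0.088, -0.701, -0.088, 0.702]
ft_force: [0.7, -0.2, -1.0]
finger_gap: 60.3
dish [ 4.7638e+02 -2.9300e+00  2.6000e-01] score 18.4
in tool (mm) [-20.   -1.7   0.4]
t 8.45 p [477.3  -4.6 110. ] yaw -1.322 down [-0. -0. -1.] F [-0.6 -0.1 -1. ] gap 59.5 q [-0.24  0.22  1.84 -0.    1.08  1.08]
opt0: [7.80,-0.11,-0.04,3.140,-0.000,-0.000] q6~4.46
opt1: [7.80,-0.11,-0.04,-0.001,0.000,-0.000] q6~1.31
```

View pics/wf_d1h.png

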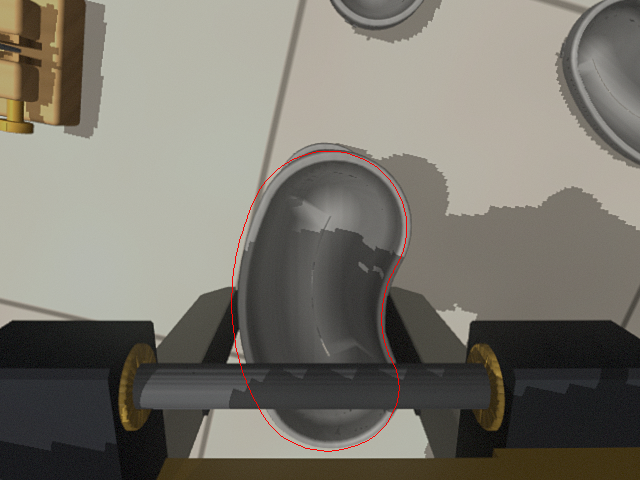

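```bash
python3 -m handwheel '[[3,-0.1,0,0,0,0,255],[5,-0.1,0,0,0,0,255],[6.5,-0.1,0,0,0,0,255],[7.3,-0.1,0,0,0,0,255],[7.7,-0.1,0,0,0,0,255],[8,-0.1,0,0,0,0,255],[8.2,-0.1,0,0,0,0,255],[8.3,-0.1,0,0,0,0,255],[8.3,-0.1,0,0,0,0,255],[8.3,-0.1,0,0,0,0,255]]' 20;  python3 -c "
from h import *
p=look('d1i',477.3,-3.5,44,.25)
plan(477.3,-3.5,24.5,.25+np.pi/2)"
```

```text
t: 9.45
eef_pos: [477.3, -2.9, 27.5]
ee_rot: [0.088, 0.702, 0.088, -0.701]
ft_force: [0.0, 0.5, -0.2]
finger_gap: 59.5
dish [ 4.7628e+02 -2.7400e+00  2.5000e-01] score 22.1
in tool (mm) [-16.5  -0.4   1. ]
t 9.5 p [477.3  -2.8  27.5] yaw -1.321 down [ 0.001 -0.    -1.   ] F [ 0.3 -1.1 -0.2] gap 59.8 q [-0.24  0.34  1.93 -0.    0.87  1.08]
opt0: [0.30,0.06,0.02,3.142,-0.000,0.001] q6~4.46
opt1: [0.30,0.06,0.02,-0.000,-0.001,-0.000] q6~1.31
```

View pics/wf_d1i.png

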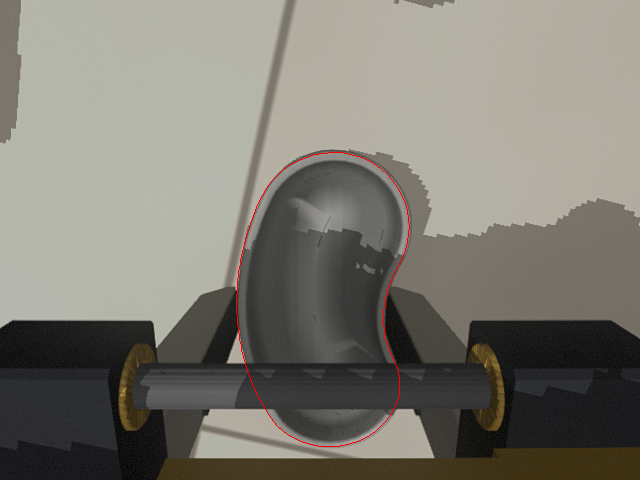

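```bash
python3 -m handwheel '[[0.1,0.06,0,0,0,0,255],[0.2,0.06,0,0,0,0,255],[0.3,0.06,0,0,0,0,255],[0.3,0.06,0,0,0,0,255],[0.3,0.06,0,0,0,0,255]]' 20;  python3 -c "
from h import *
st()"
```

```text
t: 10.0
eef_pos: [477.3, -3.5, 24.3]
ee_rot: [0.088, 0.702, 0.088, -0.702]
ft_force: [-0.6, -0.2, 2.7]
finger_gap: 59.7
t 10.0 p [477.3  -3.5  24.3] yaw -1.321 down [ 0. -0. -1.] F [-0.6 -0.2  2.7] gap 59.7 q [-0.24  0.34  1.93 -0.    0.87  1.08]
```

```bash
python3 -m handwheel '[[0,0,0,0,0,0,100],[0,0,0,0,0,0,0],[0,0,0,0,0,0,0],[0,0,0,0,0,0,0],[-3,0,0,0,0,0,0],[-8,0,0,0,0,0,0],[-13,0,0,0,0,0,0],[-17.6,0,0,0,0,0,0],[-17.6,0,0,0,0,0,0],[-17.6,0,0,0,0,0,0]]' 20;  python3 -c "
from h import *
p=look('d1j',477,-3.5,44,.25)
im=cv2.imread('pics/w_d1j.png')[110:310,240:380]
cv2.imwrite('pics/c9.png',cv2.resize(im,None,fx=3,fy=3,interpolation=cv2.INTER_CUBIC))
plan(495.2,-360,200,.42+np.pi/2)"
```

```text
t: 11.0
eef_pos: [477.9, -3.6, 201.1]
ee_rot: [0.088, 0.703, 0.088, -0.701]
ft_force: [-0.3, -0.3, -1.5]
finger_gap: 92.7
dish [ 4.7724e+02 -3.2800e+00  2.4000e-01] score 24.6
in tool (mm) [157.1  -0.6   0.9]
t 11.05 p [476.8  -3.3 199.6] yaw -1.321 down [-0.001  0.    -1.   ] F [-1.   0.1 -0.8] gap 92.9 q [-0.24  0.13  1.71  0.    1.3   1.08]
opt0: [-0.04,35.02,7.04,2.971,0.000,-0.001] q6~3.66
opt1: [-0.04,35.02,7.04,-0.170,0.000,0.000] q6~0.52
```

View pics/c9.png

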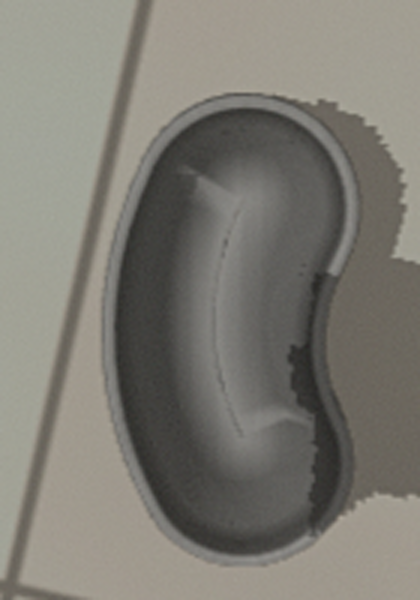

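View pics/wf_d1j.png

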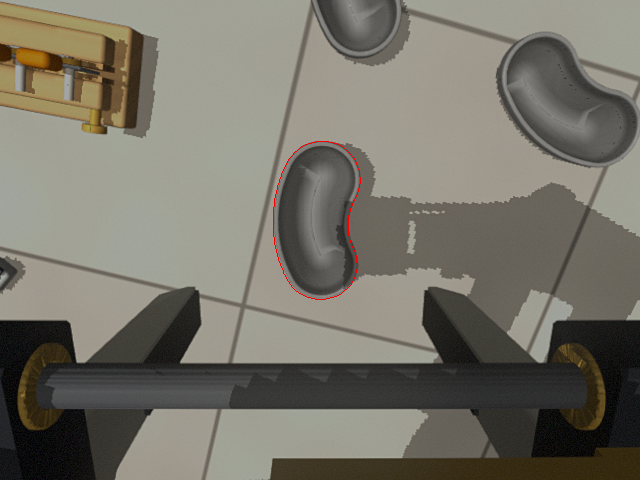

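```bash
python3 -m handwheel '[[0,35,7,-0.17,0,0,0],[0,35,7,-0.17,0,0,0],[0,35,7,-0.17,0,0,0],[0,35,7,-0.17,0,0,0],[0,35,7,-0.17,0,0,0],[0,35,7,-0.17,0,0,0],[0,35,7,-0.17,0,0,0],[0,35,7,-0.17,0,0,0],[0,35,7,-0.17,0,0,0],[0,35,7,-0.17,0,0,0],[0,35,7,-0.17,0,0,0],[0,35,7,-0.17,0,0,0]]';  python3 -c "
from h import *
p=look('d2',495,-360)
plan(p[0],p[1],12.3,p[2]+np.pi/2)"
```

```text
t: 12.25
eef_pos: [496.2, -358.0, 200.4]
ee_rot: [0.148, 0.691, 0.148, -0.691]
ft_force: [-0.4, 0.7, 0.5]
finger_gap: 93.0
dish [ 4.9511e+02 -3.5799e+02  4.2000e-01] score 24.4
in tool (mm) [168.4  -0.4   1.1]
t 12.3 p [ 496.3 -358.3  200.5] yaw -1.149 down [ 0. -0. -1.] F [ 0.   0.8 -0. ] gap 93.0 q [-0.81  0.37  1.39  0.    1.38  0.34]
opt0: [18.82,-0.08,0.10,-3.140,0.000,-0.000] q6~-2.62
opt1: [18.82,-0.08,0.10,0.002,-0.000,-0.000] q6~0.52
```

View pics/wf_d2.png

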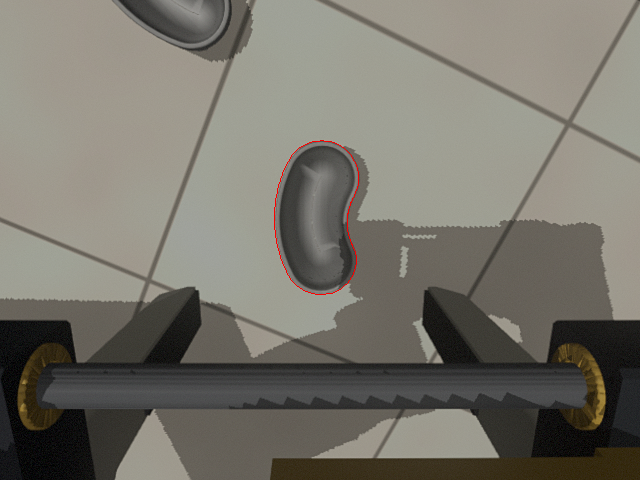

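Well seen and aligned. Descend and grip.

```bash
python3 -m handwheel '[[5,0,0.1,0,0,0,0],[10,0,0.1,0,0,0,0],[14,0,0.1,0,0,0,0],[17,0,0.1,0,0,0,0],[18.8,0,0.1,0,0,0,0],[18.8,0,0.1,0,0,0,0],[18.8,0,0.1,0,0,0,0],[18.8,0,0.1,0,0,0,80],[18.8,0,0.1,0,0,0,130],[18.8,0,0.1,0,0,0,255],[18.8,0,0.1,0,0,0,255],[18.8,0,0.1,0,0,0,255]]' 20; python3 -m handwheel '[[0,0,0,0,0,0,255],[0,0,0,0,0,0,255],[0,0,0,0,0,0,255]]' 20;  python3 -c "
from h import *
p=look('d2g',495,-358,32,.42)
plan(477.3,-3.5,120,.25+np.pi/2)
cv2.imwrite('pics/c10.png',cv2.imread('pics/wf_d2g.png')[130:460,200:440])"
```

```text
t: 13.5
eef_pos: [495.1, -360.2, 12.6]
ee_rot: [0.147, 0.692, 0.147, -0.692]
ft_force: [-0.8, 1.4, 3.7]
finger_gap: 60.0
t: 13.8
eef_pos: [495.0, -360.2, 12.6]
ee_rot: [0.147, 0.692, 0.147, -0.692]
ft_force: [-1.7, 2.2, 5.7]
finger_gap: 59.2
dish [ 4.9795e+02 -3.5894e+02  4.1000e-01] score 19.5
in tool (mm) [-19.4   0.   -3.2]
t 13.85 p [ 495.  -360.2   12.6] yaw -1.151 down [ 0.  0. -1.] F [-1.7  1.4  3.9] gap 59.6 q [-0.81  0.55  1.6   0.    0.99  0.34]
opt0: [-10.74,-33.30,-12.92,-2.972,-0.000,-0.000] q6~-1.83
opt1: [-10.74,-33.30,-12.92,0.170,-0.000,0.000] q6~1.31
```

View pics/c10.png

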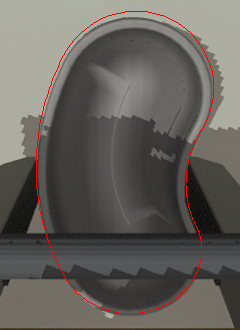

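```bash
python3 -m handwheel '[[-3,0,0,0,0,0,255],[-6,0,0,0,0,0,255],[-9,0,0,0,0,0,255],[-10.7,-4,-1.5,0.17,0,0,255],[-10.7,-8,-3,0.17,0,0,255],[-10.7,-12,-5,0.17,0,0,255],[-10.7,-16,-6.5,0.17,0,0,255],[-10.7,-20,-8,0.17,0,0,255],[-10.7,-24,-9.5,0.17,0,0,255],[-10.7,-28,-11,0.17,0,0,255],[-10.7,-31.5,-12.2,0.17,0,0,255],[-10.7,-33.3,-12.8,0.17,0,0,255]]' 20; python3 -m handwheel '[[0,0,0,0,0,0,255],[0,0,0,0,0,0,255]]' 20;  python3 -c "
from h import *
p=look('d2h',477,-3.5,139.6,.25)
plan(476.4,-3.7,36.6,.25+np.pi/2)
cv2.imwrite('pics/c11.png',cv2.imread('pics/wf_d2h.png')[130:460,200:440])"
```

```text
t: 15.05
eef_pos: [475.2, -1.2, 118.8]
ee_rot: [-0.088, -0.701, -0.089, 0.702]
ft_force: [-0.4, -1.1, -1.9]
finger_gap: 59.9
t: 15.25
eef_pos: [476.3, -4.1, 119.0]
ee_rot: [0.089, 0.702, 0.088, -0.701]
ft_force: [0.6, -0.6, -0.6]
finger_gap: 59.3
dish [ 4.7754e+02 -4.0100e+00  2.6000e-01] score 21.4
in tool (mm) [-20.6   0.2  -1.2]
t 15.3 p [476.5  -4.7 119. ] yaw -1.321 down [ 0.    -0.001 -1.   ] F [-0.1  0.2 -1.6] gap 59.6 q [-0.24  0.21  1.83 -0.    1.1   1.08]
opt0: [8.24,-0.10,-0.02,3.142,-0.001,0.000] q6~4.45
opt1: [8.24,-0.10,-0.02,-0.000,-0.000,-0.001] q6~1.31
```

View pics/c11.png

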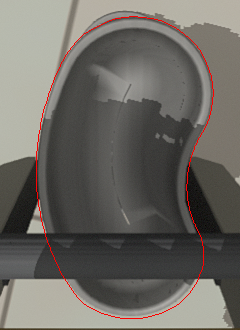

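```bash
python3 -m handwheel '[[3,-0.1,0,0,0,0,255],[5,-0.1,0,0,0,0,255],[6.5,-0.1,0,0,0,0,255],[7.3,-0.1,0,0,0,0,255],[7.7,-0.1,0,0,0,0,255],[7.9,-0.1,0,0,0,0,255],[8,-0.1,0,0,0,0,255],[8.1,-0.1,0,0,0,0,255],[8.2,-0.1,0,0,0,0,255],[8.2,-0.1,0,0,0,0,255],[8.2,-0.1,0,0,0,0,255]]' 20;  python3 -c "
from h import *
st();p=look('d2i',477.3,-3.5,56,.25)
plan(476.4,-3.7,36.4,.25+np.pi/2)"
```

```text
t: 16.4
eef_pos: [476.0, -3.0, 37.4]
ee_rot: [0.088, 0.702, 0.088, -0.701]
ft_force: [-0.5, -0.1, -1.4]
finger_gap: 59.5
t 16.4 p [476.   -3.   37.4] yaw -1.321 down [ 0. -0. -1.] F [-0.5 -0.1 -1.4] gap 59.5 q [-0.24  0.32  1.93  0.    0.9   1.08]
dish [ 4.765e+02 -2.990e+00  2.400e-01] score 22.4
in tool (mm) [-18.6   0.1  -0.5]
t 16.45 p [476.   -3.   37.3] yaw -1.321 down [ 0. -0. -1.] F [ 0.1  0.1 -1.3] gap 60.2 q [-0.24  0.32  1.93 -0.    0.9   1.08]
opt0: [0.09,0.08,-0.02,3.142,-0.000,0.000] q6~4.45
opt1: [0.09,0.08,-0.02,-0.000,-0.000,-0.000] q6~1.31
```

View pics/wf_d2i.png

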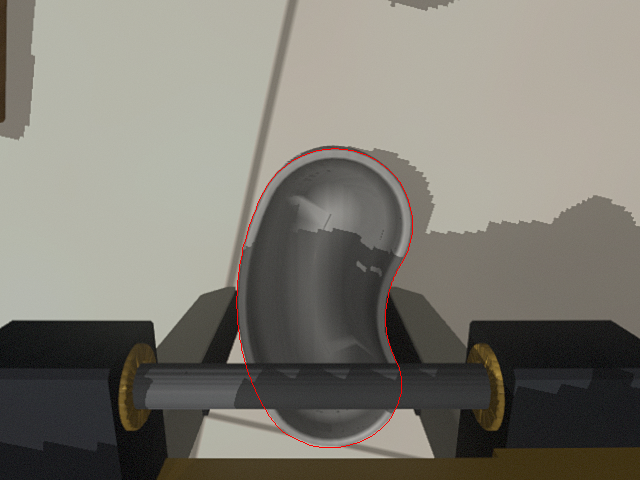

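```bash
python3 -m handwheel '[[0.06,0.06,-0.03,0,0,0,255],[0.12,0.06,-0.03,0,0,0,255],[0.12,0.06,-0.03,0,0,0,255],[0.12,0.06,-0.03,0,0,0,255]]' 20;  python3 -c "
from h import *
st()"
```

```text
t: 16.85
eef_pos: [476.6, -3.6, 36.4]
ee_rot: [0.088, 0.702, 0.088, -0.701]
ft_force: [-1.9, 0.8, 6.3]
finger_gap: 59.6
t 16.85 p [476.6  -3.6  36.4] yaw -1.321 down [ 0. -0. -1.] F [-1.9  0.8  6.3] gap 59.6 q [-0.24  0.32  1.93 -0.    0.9   1.08]
```

```bash
python3 -m handwheel '[[0,0,0,0,0,0,100],[0,0,0,0,0,0,0],[0,0,0,0,0,0,0],[0,0,0,0,0,0,0],[-3,0,0,0,0,0,0],[-8,0,0,0,0,0,0],[-13,0,0,0,0,0,0],[-17.6,0,0,0,0,0,0],[-17.6,0,0,0,0,0,0],[-17.6,0,0,0,0,0,0],[-17.6,0,0,0,0,0,0]]' 20;  python3 -c "
from h import *
p=look('d2j',477,-3.5,56,.25)
im=cv2.imread('pics/wf_d2j.png')
cv2.imwrite('pics/s4.png',capture('scene'))
plan(611.8,-174.5,200,1.19+np.pi/2)"
```

```text
t: 17.95
eef_pos: [475.4, -3.3, 210.5]
ee_rot: [-0.088, -0.701, -0.088, 0.702]
ft_force: [0.1, 1.1, -0.8]
finger_gap: 93.1
dish [ 4.7778e+02 -3.0400e+00  2.4000e-01] score 24.9
in tool (mm) [154.5   0.5  -2.7]
t 18.0 p [475.2  -3.3 210.2] yaw -1.321 down [-0.003  0.001 -1.   ] F [-0.4  0.4 -0. ] gap 92.8 q [-0.24  0.12  1.7  -0.    1.33  1.08]
opt0: [0.95,19.97,-9.00,2.201,0.004,-0.003] q6~3.24
opt1: [0.95,19.97,-9.00,-0.940,0.002,0.003] q6~0.10
```

View pics/wf_d2j.png

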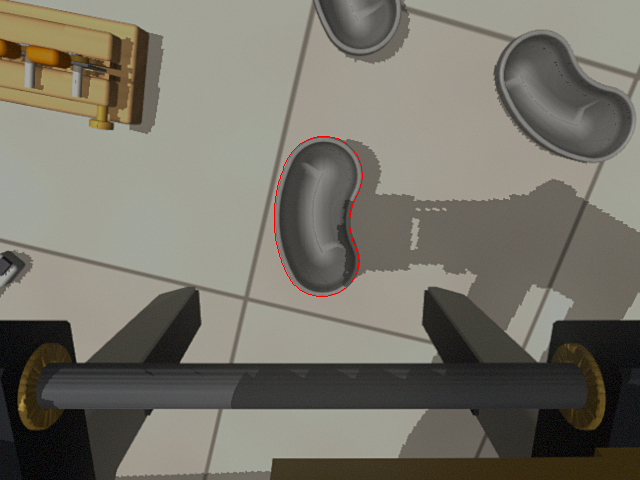

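View pics/s4.png

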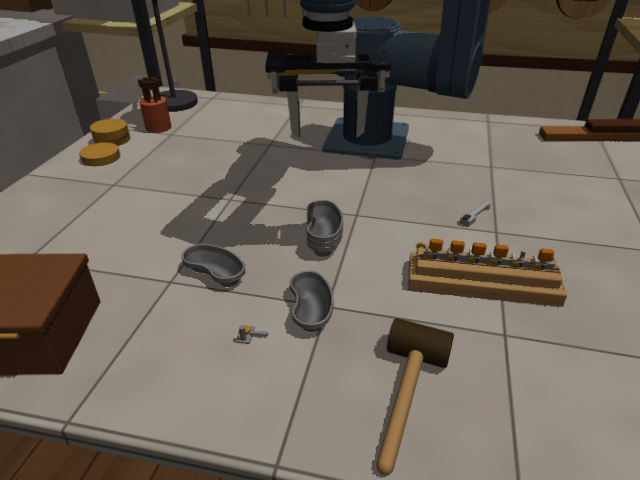

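```bash
python3 -m handwheel '[[1,20,-9,-0.94,0,0,0],[1,20,-9,-0.94,0,0,0],[1,20,-9,-0.94,0,0,0],[1,20,-9,-0.94,0,0,0],[1,20,-9,-0.94,0,0,0],[1,20,-9,-0.94,0,0,0],[1,20,-9,-0.94,0,0,0],[1,20,-9,-0.94,0,0,0],[1,20,-9,-0.94,0,0,0],[1,20,-9,-0.94,0,0,0],[1,20,-9,-0.94,0,0,0],[1,20,-9,-0.94,0,0,0]]'; python3 -m handwheel '[[0,0,0,0,0,0,0],[0,0,0,0,0,0,0],[0,0,0,0,0,0,0]]'; python3 -c "
from h import *
p=look('d3',611,-175)
plan(p[0],p[1],12.3,p[2]+np.pi/2)"
```

```text
t: 19.25
eef_pos: [613.0, -174.9, 202.1]
ee_rot: [0.396, 0.586, 0.396, -0.586]
ft_force: [-0.2, 0.7, -0.2]
finger_gap: 92.9
t: 19.55
eef_pos: [613.1, -175.1, 202.1]
ee_rot: [0.396, 0.586, 0.396, -0.586]
ft_force: [-0.5, 0.1, 0.7]
finger_gap: 92.7
dish [ 610.91 -174.6     1.2 ] score 25.0
in tool (mm) [170.1  -2.2   0.3]
t 19.6 p [ 613.  -175.1  202.1] yaw -0.381 down [ 0. -0. -1.] F [ 1.1 -0.1 -0.3] gap 92.9 q [-0.45  0.42  1.32  0.    1.41 -0.07]
opt0: [18.98,-0.22,0.03,3.133,-0.000,0.000] q6~3.24
opt1: [18.98,-0.22,0.03,-0.009,-0.000,-0.000] q6~0.09
```

View pics/wf_d3.png

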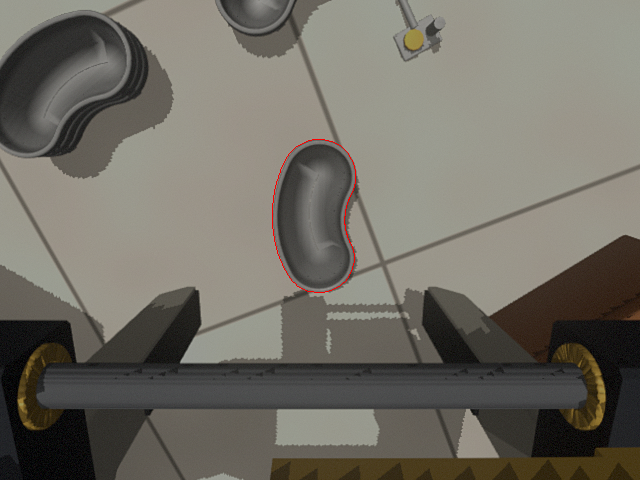

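```bash
python3 -m handwheel '[[5,-0.2,0,-0.009,0,0,0],[10,-0.2,0,-0.009,0,0,0],[14,-0.2,0,-0.009,0,0,0],[17,-0.2,0,-0.009,0,0,0],[19,-0.2,0,-0.009,0,0,0],[19,-0.2,0,-0.009,0,0,0],[19,-0.2,0,-0.009,0,0,0],[19,-0.2,0,-0.009,0,0,80],[19,-0.2,0,-0.009,0,0,130],[19,-0.2,0,-0.009,0,0,255],[19,-0.2,0,-0.009,0,0,255],[19,-0.2,0,-0.009,0,0,255]]' 20; python3 -m handwheel '[[0,0,0,0,0,0,255],[0,0,0,0,0,0,255],[0,0,0,0,0,0,255]]' 20;  python3 -c "
from h import *
p=look('d3g',611,-174.6,32,1.2)
plan(477.3,-3.5,140,.25+np.pi/2)
cv2.imwrite('pics/c12.png',cv2.imread('pics/wf_d3g.png')[130:460,200:440])"
```

```text
t: 20.8
eef_pos: [611.3, -174.4, 12.5]
ee_rot: [0.399, 0.584, 0.399, -0.584]
ft_force: [-0.1, 0.6, 2.4]
finger_gap: 59.7
t: 21.1
eef_pos: [611.4, -174.4, 12.5]
ee_rot: [0.399, 0.584, 0.399, -0.584]
ft_force: [-1.8, -0.6, 5.1]
finger_gap: 59.8
dish [ 611.51 -174.23    1.19] score 21.8
in tool (mm) [-19.5   0.1  -0.3]
t 21.15 p [ 611.3 -174.5   12.5] yaw -0.372 down [ 0. -0. -1.] F [-0.8  0.9  6.1] gap 59.7 q [-0.45  0.59  1.54 -0.    1.02 -0.08]
opt0: [-12.76,-18.70,-11.05,-2.193,0.001,-0.000] q6~-1.83
opt1: [-12.76,-18.70,-11.05,0.949,-0.000,-0.001] q6~1.31
```

View pics/c12.png

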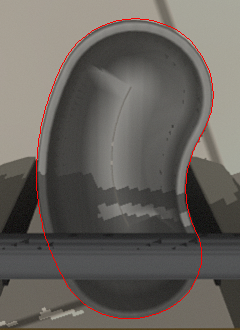

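```bash
python3 -m handwheel '[[-4,0,0,0,0,0,255],[-8,0,0,0,0,0,255],[-12,0,0,0.1,0,0,255],[-12.7,-3,-2,0.2,0,0,255],[-12.7,-6,-4,0.3,0,0,255],[-12.7,-9,-6,0.4,0,0,255],[-12.7,-12,-8,0.5,0,0,255],[-12.7,-15,-10,0.6,0,0,255],[-12.7,-17,-11,0.7,0,0,255],[-12.7,-18.7,-11,0.8,0,0,255],[-12.7,-18.7,-11,0.9,0,0,255],[-12.7,-18.7,-11,0.948,0,0,255]]' 20; python3 -m handwheel '[[0,0,0,0,0,0,255],[0,0,0,0,0,0,255],[0,0,0,0,0,0,255]]' 20;  python3 -c "
from h import *
p=look('d3h',477.3,-3.5,159,.25)
plan(477.2,-3.5,48.6,.25+np.pi/2)
cv2.imwrite('pics/c13.png',cv2.imread('pics/wf_d3h.png')[130:460,200:440])"
```

```text
t: 22.35
eef_pos: [476.2, -3.3, 138.6]
ee_rot: [-0.087, -0.701, -0.088, 0.702]
ft_force: [-0.3, 0.2, -1.4]
finger_gap: 59.5
t: 22.65
eef_pos: [476.9, -4.0, 138.7]
ee_rot: [-0.089, -0.701, -0.089, 0.702]
ft_force: [0.8, 0.2, -0.8]
finger_gap: 59.8
dish [ 4.7586e+02 -3.0100e+00  2.8000e-01] score 19.5
in tool (mm) [-20.3  -1.2   0.7]
t 22.7 p [476.9  -4.  138.8] yaw -1.319 down [-0.  0. -1.] F [ 0.3  0.8 -1.7] gap 59.4 q [-0.24  0.19  1.8  -0.    1.15  1.08]
opt0: [9.02,-0.04,-0.05,-3.140,-0.000,0.001] q6~-1.83
opt1: [9.02,-0.04,-0.05,0.001,0.000,0.000] q6~1.31
```

View pics/c13.png

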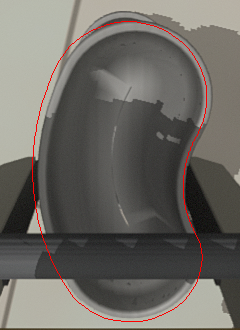

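```bash
python3 -m handwheel '[[3,0,-0.05,0,0,0,255],[5,0,-0.05,0,0,0,255],[7,0,-0.05,0,0,0,255],[8,0,-0.05,0,0,0,255],[8.4,0,-0.05,0,0,0,255],[8.6,0,-0.05,0,0,0,255],[8.7,0,-0.05,0,0,0,255],[8.8,0,-0.05,0,0,0,255],[8.9,0,-0.05,0,0,0,255],[8.9,0,-0.05,0,0,0,255],[8.9,0,-0.05,0,0,0,255]]' 20;  python3 -c "
from h import *
st();p=look('d3i',477.3,-3.5,68.5,.25)
plan(477.2,-3.5,48.5,.25+np.pi/2)"
```

```text
t: 23.8
eef_pos: [477.5, -3.8, 50.2]
ee_rot: [0.089, 0.702, 0.088, -0.701]
ft_force: [-1.2, -0.6, -1.6]
finger_gap: 59.7
t 23.8 p [477.5  -3.8  50.2] yaw -1.32 down [ 0. -0. -1.] F [-1.2 -0.6 -1.6] gap 59.7 q [-0.24  0.3   1.91  0.    0.93  1.08]
dish [ 4.7765e+02 -4.0700e+00  2.4000e-01] score 22.4
in tool (mm) [-18.3   0.3  -0. ]
t 23.85 p [477.5  -3.8  50.2] yaw -1.32 down [ 0. -0. -1.] F [-0.  -0.2 -1.8] gap 60.0 q [-0.24  0.3   1.91 -0.    0.93  1.08]
opt0: [0.17,-0.04,0.02,-3.141,0.000,-0.001] q6~-1.83
opt1: [0.17,-0.04,0.02,0.001,-0.000,-0.000] q6~1.31
```

View pics/wf_d3i.png

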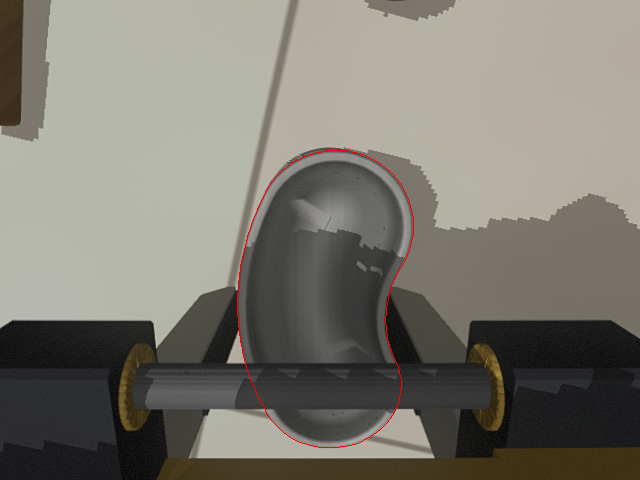

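```bash
python3 -m handwheel '[[0.08,-0.04,0,0,0,0,255],[0.15,-0.04,0,0,0,0,255],[0.18,-0.04,0,0,0,0,255],[0.18,-0.04,0,0,0,0,255]]' 20;  python3 -c "
from h import *
st()"
```

```text
t: 24.25
eef_pos: [477.4, -3.4, 48.4]
ee_rot: [0.088, 0.702, 0.088, -0.702]
ft_force: [-0.7, 0.7, 1.7]
finger_gap: 59.2
t 24.25 p [477.4  -3.4  48.4] yaw -1.32 down [ 0. -0. -1.] F [-0.7  0.7  1.7] gap 59.2 q [-0.24  0.3   1.91  0.    0.93  1.08]
```

```bash
python3 -m handwheel '[[0,0,0,0,0,0,100],[0,0,0,0,0,0,0],[0,0,0,0,0,0,0],[0,0,0,0,0,0,0],[-3,0,0,0,0,0,0],[-8,0,0,0,0,0,0],[-13,0,0,0,0,0,0],[-16,0,0,0,0,0,0],[-16,0,0,0,0,0,0],[-16,0,0,0,0,0,0],[-16,0,0,0,0,0,0],[-16,0,0,0,0,0,0]]' 20;  python3 -c "
from h import *
p=look('d3j',477,-3.5,68,.25)
plan(668.5,18.3,200,.32+np.pi/2)"
```

```text
t: 25.45
eef_pos: [476.2, -3.2, 206.3]
ee_rot: [-0.088, -0.7, -0.089, 0.703]
ft_force: [0.1, -0.1, -0.4]
finger_gap: 93.1
dish [ 4.7657e+02 -2.9000e+00  2.6000e-01] score 25.0
in tool (mm) [138.3   0.   -0.8]
t 25.5 p [476.4  -3.2 206.5] yaw -1.32 down [-0.003  0.001 -1.   ] F [-0.1 -0.  -0.3] gap 92.8 q [-0.24  0.13  1.7  -0.    1.32  1.08]
opt0: [0.59,2.68,-19.15,3.072,0.002,-0.004] q6~4.42
opt1: [0.59,2.68,-19.15,-0.069,0.003,0.002] q6~1.28
```

View pics/wf_d3j.png

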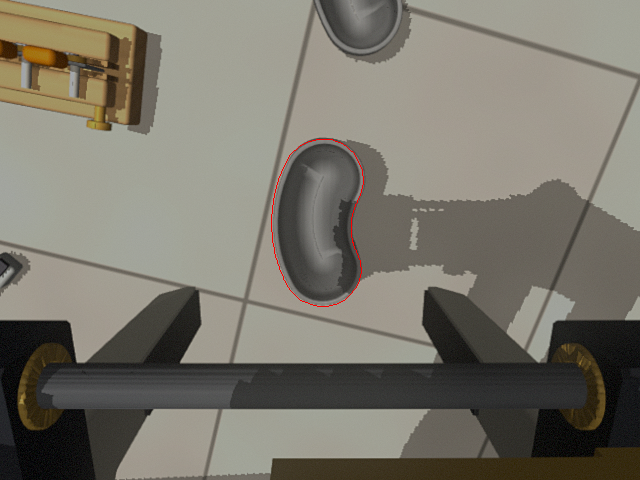

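```bash
python3 -m handwheel '[[0.6,2.7,-19.1,-0.07,0,0,0],[0.6,2.7,-19.1,-0.07,0,0,0],[0.6,2.7,-19.1,-0.07,0,0,0],[0.6,2.7,-19.1,-0.07,0,0,0],[0.6,2.7,-19.1,-0.07,0,0,0],[0.6,2.7,-19.1,-0.07,0,0,0],[0.6,2.7,-19.1,-0.07,0,0,0],[0.6,2.7,-19.1,-0.07,0,0,0],[0.6,2.7,-19.1,-0.07,0,0,0],[0.6,2.7,-19.1,-0.07,0,0,0]]'; python3 -c "
from h import *
p=look('d4',668,18)
plan(p[0],p[1],12.3,p[2]+np.pi/2)"
```

```text
t: 26.5
eef_pos: [668.6, 17.7, 203.2]
ee_rot: [0.113, 0.698, 0.113, -0.698]
ft_force: [0.7, 0.2, -0.2]
finger_gap: 93.2
dish [6.6747e+02 1.8970e+01 3.4000e-01] score 24.4
in tool (mm) [171.2  -1.6   0.9]
t 26.55 p [668.7  17.7 203.1] yaw -1.25 down [ 0.001 -0.    -1.   ] F [-0.  -0.2 -0.3] gap 93.2 q [-0.14  0.48  1.22  0.    1.44  1.11]
opt0: [19.08,-0.17,0.10,3.118,-0.001,0.002] q6~4.40
opt1: [19.08,-0.17,0.10,-0.023,-0.001,-0.001] q6~1.26
```

View pics/wf_d4.png

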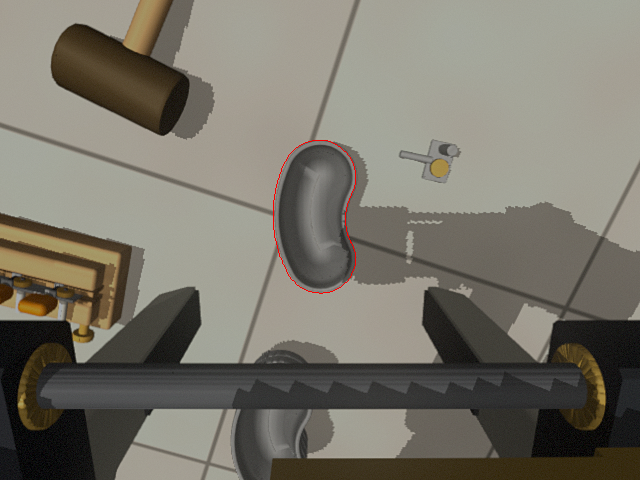

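```bash
python3 -m handwheel '[[5,-0.17,0.1,-0.02,0,0,0],[10,-0.17,0.1,-0.02,0,0,0],[14,-0.17,0.1,-0.02,0,0,0],[17,-0.17,0.1,-0.02,0,0,0],[19.1,-0.17,0.1,-0.02,0,0,0],[19.1,-0.17,0.1,-0.02,0,0,0],[19.1,-0.17,0.1,-0.02,0,0,0],[19.1,-0.17,0.1,-0.02,0,0,80],[19.1,-0.17,0.1,-0.02,0,0,130],[19.1,-0.17,0.1,-0.02,0,0,255],[19.1,-0.17,0.1,-0.02,0,0,255],[19.1,-0.17,0.1,-0.02,0,0,255]]' 20; python3 -m handwheel '[[0,0,0,0,0,0,255],[0,0,0,0,0,0,255],[0,0,0,0,0,0,255]]' 20;  python3 -c "
from h import *
p=look('d4g',667.5,19,32,.33)
plan(477.3,-3.5,150,.25+np.pi/2)
cv2.imwrite('pics/c14.png',cv2.imread('pics/wf_d4g.png')[130:460,200:440])"
```

```text
t: 27.75
eef_pos: [667.8, 19.1, 11.7]
ee_rot: [0.12, 0.697, 0.12, -0.697]
ft_force: [-0.6, 0.1, 2.5]
finger_gap: 59.9
t: 28.05
eef_pos: [667.9, 19.1, 11.7]
ee_rot: [0.12, 0.697, 0.12, -0.697]
ft_force: [-0.3, -0.6, 5.7]
finger_gap: 59.6
dish [6.6801e+02 1.9070e+01 3.4000e-01] score 22.4
in tool (mm) [-20.3   0.1  -0.1]
t 28.1 p [667.8  19.1  11.7] yaw -1.23 down [ 0.001 -0.    -1.   ] F [-1.3 -0.   5.1] gap 59.7 q [-0.14  0.63  1.45 -0.    1.06  1.09]
opt0: [-13.84,-4.24,18.70,-3.051,0.000,-0.001] q6~-1.83
opt1: [-13.84,-4.24,18.70,0.091,-0.001,-0.000] q6~1.31
```

View pics/c14.png

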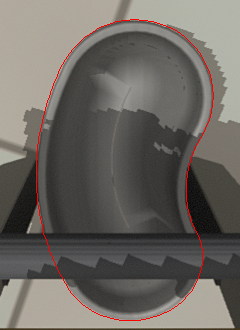

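```bash
python3 -m handwheel '[[-4,0,0,0,0,0,255],[-8,0,0,0,0,0,255],[-12,0,0,0,0,0,255],[-13.8,-0.5,2,0.02,0,0,255],[-13.8,-1,5,0.04,0,0,255],[-13.8,-2,8,0.06,0,0,255],[-13.8,-3,11,0.09,0,0,255],[-13.8,-3.6,14,0.09,0,0,255],[-13.8,-4,16.5,0.09,0,0,255],[-13.8,-4.2,18,0.09,0,0,255],[-13.8,-4.2,18.7,0.09,0,0,255],[-13.8,-4.2,18.7,0.09,0,0,255]]' 20; python3 -m handwheel '[[0,0,0,0,0,0,255],[0,0,0,0,0,0,255],[0,0,0,0,0,0,255]]' 20;  python3 -c "
from h import *
p=look('d4h',477.3,-3.5,170,.25)
plan(477.2,-3.5,60.8,.25+np.pi/2)
cv2.imwrite('pics/c15.png',cv2.imread('pics/wf_d4h.png')[130:460,200:440])"
```

```text
t: 29.3
eef_pos: [476.8, -3.9, 149.0]
ee_rot: [-0.088, -0.701, -0.088, 0.702]
ft_force: [0.3, -0.1, 0.4]
finger_gap: 59.8
t: 29.6
eef_pos: [477.9, -3.7, 149.0]
ee_rot: [-0.088, -0.702, -0.089, 0.702]
ft_force: [0.1, -0.1, -1.4]
finger_gap: 59.6
dish [ 4.7789e+02 -2.7000e+00  2.3000e-01] score 20.1
in tool (mm) [-21.   -1.   -0.3]
t 29.65 p [477.8  -3.7 149. ] yaw -1.32 down [-0.  0. -1.] F [ 0.1 -0.1 -0.9] gap 59.8 q [-0.24  0.18  1.79  0.    1.18  1.08]
opt0: [8.82,-0.03,0.05,-3.141,-0.000,0.000] q6~-1.83
opt1: [8.82,-0.03,0.05,0.001,0.000,0.000] q6~1.31
```

View pics/c15.png

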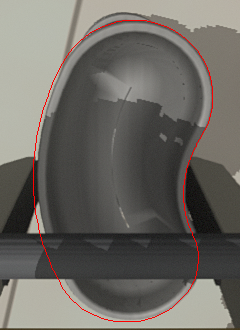

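```bash
python3 -m handwheel '[[3,0,0.05,0,0,0,255],[5,0,0.05,0,0,0,255],[7,0,0.05,0,0,0,255],[7.8,0,0.05,0,0,0,255],[8.2,0,0.05,0,0,0,255],[8.4,0,0.05,0,0,0,255],[8.5,0,0.05,0,0,0,255],[8.6,0,0.05,0,0,0,255],[8.7,0,0.05,0,0,0,255],[8.7,0,0.05,0,0,0,255],[8.7,0,0.05,0,0,0,255]]' 20;  python3 -c "
from h import *
st();p=look('d4i',477.3,-3.5,81,.25)
plan(477.2,-3.5,59.7,.25+np.pi/2)"
```

```text
t: 30.75
eef_pos: [476.9, -3.9, 62.3]
ee_rot: [0.088, 0.702, 0.088, -0.701]
ft_force: [-0.5, 0.1, -0.7]
finger_gap: 59.6
t 30.75 p [476.9  -3.9  62.3] yaw -1.32 down [ 0. -0. -1.] F [-0.5  0.1 -0.7] gap 59.6 q [-0.24  0.28  1.9  -0.    0.96  1.08]
dish [ 4.7599e+02 -4.3000e+00  2.5000e-01] score 22.3
in tool (mm) [-18.7   0.1   1. ]
t 30.8 p [476.9  -3.9  62.3] yaw -1.32 down [ 0. -0. -1.] F [ 0.3  0.1 -1.4] gap 59.8 q [-0.24  0.28  1.9   0.    0.96  1.08]
opt0: [0.26,-0.03,-0.04,-3.141,0.000,-0.001] q6~-1.83
opt1: [0.26,-0.03,-0.04,0.001,-0.000,-0.000] q6~1.31
```

View pics/wf_d4i.png

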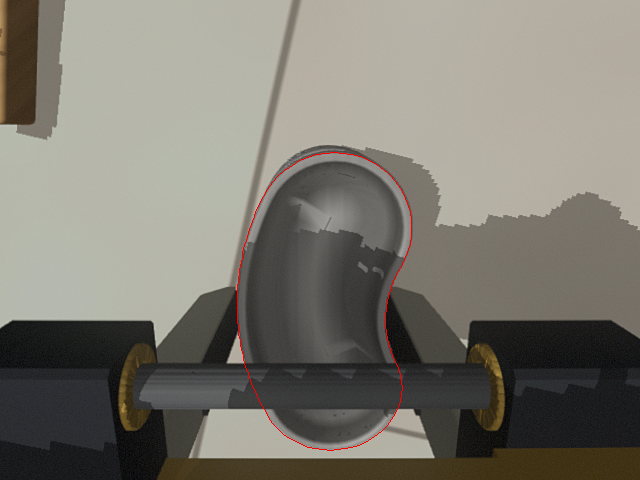

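```bash
python3 -m handwheel '[[0.1,0,-0.05,0,0,0,255],[0.2,0,-0.05,0,0,0,255],[0.26,0,-0.05,0,0,0,255],[0.26,0,-0.05,0,0,0,255],[0.26,0,-0.05,0,0,0,255]]' 20;  python3 -c "
from h import *
st()"
```

```text
t: 31.3
eef_pos: [477.3, -3.8, 59.6]
ee_rot: [-0.088, -0.702, -0.088, 0.702]
ft_force: [-0.4, 0.0, 0.4]
finger_gap: 59.6
t 31.3 p [477.3  -3.8  59.6] yaw -1.32 down [-0. -0. -1.] F [-0.4  0.   0.4] gap 59.6 q [-0.24  0.29  1.9  -0.    0.95  1.08]
```

```bash
python3 -m handwheel '[[0.05,0,0,0,0,0,255],[0.05,0,0,0,0,0,100],[0.05,0,0,0,0,0,0],[0,0,0,0,0,0,0],[0,0,0,0,0,0,0],[-3,0,0,0,0,0,0],[-8,0,0,0,0,0,0],[-13,0,0,0,0,0,0],[-15,0,0,0,0,0,0],[-15,0,0,0,0,0,0],[-15,0,0,0,0,0,0],[-15,0,0,0,0,0,0]]' 20;  python3 -c "
from h import *
p=look('d4j',477,-3.5,80,.25)
cv2.imwrite('pics/s5.png',cv2.resize(capture('scene')[180:280,270:390],None,fx=5,fy=5,interpolation=cv2.INTER_CUBIC))"
```

```text
t: 32.5
eef_pos: [476.2, -3.5, 207.8]
ee_rot: [-0.088, -0.7, -0.089, 0.703]
ft_force: [-0.5, -0.4, 0.6]
finger_gap: 93.0
dish [ 4.7714e+02 -3.3700e+00  2.4000e-01] score 25.0
in tool (mm) [127.8   0.3  -1.3]
t 32.55 p [476.1  -3.5 207.7] yaw -1.32 down [-0.003  0.001 -1.   ] F [-0.1 -0.2 -0.2] gap 92.9 q [-0.24  0.13  1.7   0.    1.32  1.08]
```

View pics/wf_d4j.png

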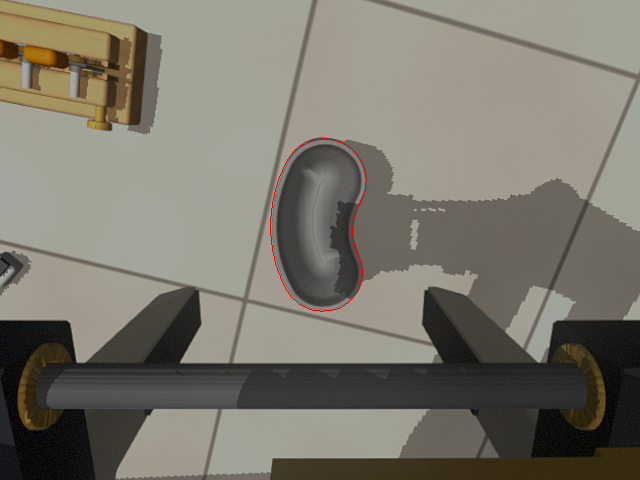

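View pics/s5.png

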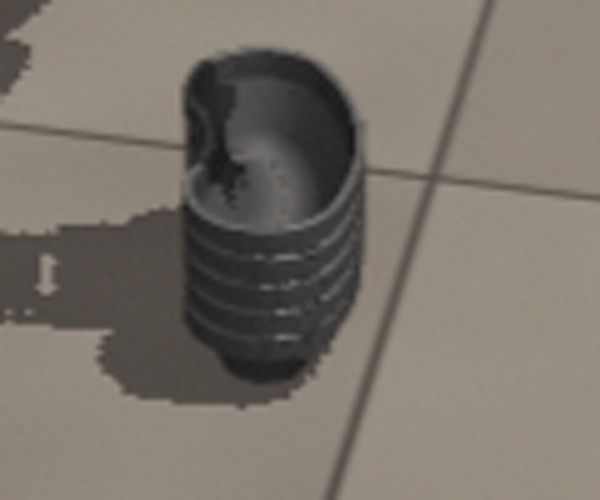

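```bash
python3 -c "
from h import *
P=ray([(101.6,242),(140.8,240.6),(160.2,239.8),(179.8,239.2),(199.2,238.2)],80,cam('top'));print(P.round(1))
d=P[-1]-P[0];print(np.arctan2(d[0],-d[1])*-1, np.linalg.norm(d))
c=P[2];plan(570,225,230,np.arctan2(-d[1],-d[0])-np.pi/2)"
```

```text
[[536.4 371.2  80. ]
 [540.7 300.6  80. ]
 [543.  265.9  80. ]
 [544.9 230.9  80. ]
 [547.5 196.4  80. ]]
-0.06318466705872788 175.13374207918463
opt0: [-2.23,-19.82,-14.74,-1.383,0.001,0.004] q6~0.31
opt1: [-2.23,-19.82,-14.74,1.758,0.004,-0.001] q6~3.45
```

```bash
python3 -c "
from h import *
plan(542,285,240,.063)"; python3 -m handwheel '[[-3,0,0,0,0,0,0],[-3,0,0,0,0,0,0]]'; python3 -c "
from h import *
plan(542,285,240,.063)"
```

```text
opt0: [-3.22,-26.33,-13.52,-1.383,0.001,0.004] q6~0.42
opt1: [-3.22,-26.33,-13.52,1.759,0.004,-0.001] q6~3.56
t: 32.8
eef_pos: [478.7, -4.1, 241.3]
ee_rot: [0.089, 0.703, 0.088, -0.7]
ft_force: [0.9, 0.7, 0.3]
finger_gap: 93.1
opt0: [0.13,-26.43,-13.30,-1.383,-0.001,-0.003] q6~0.42
opt1: [0.13,-26.43,-13.30,1.759,-0.004,0.002] q6~3.56
```

```bash
python3 -m handwheel '[[0.1,-26.4,-13.3,-1.383,0,0,0],[0.1,-26.4,-13.3,-1.383,0,0,0],[0.1,-26.4,-13.3,-1.383,0,0,0],[0.1,-26.4,-13.3,-1.383,0,0,0],[0.1,-26.4,-13.3,-1.383,0,0,0],[0.1,-26.4,-13.3,-1.383,0,0,0],[0.1,-26.4,-13.3,-1.383,0,0,0],[0.1,-26.4,-13.3,-1.383,0,0,0],[0.1,-26.4,-13.3,-1.383,0,0,0],[0.1,-26.4,-13.3,-1.383,0,0,0],[0.1,-26.4,-13.3,-1.383,0,0,0],[0.1,-26.4,-13.3,-1.383,0,0,0]]'; python3 -m handwheel '[[0,0,0,0,0,0,0],[0,0,0,0,0,0,0],[0,0,0,0,0,0,0]]'; python3 -c "
from h import *
cv2.imwrite('pics/h1.png',capture('wrist'));st()"
```

```text
t: 34.0
eef_pos: [540.3, 284.8, 237.4]
ee_rot: [0.515, 0.484, 0.515, -0.485]
ft_force: [0.3, -0.2, -0.5]
finger_gap: 93.1
t: 34.3
eef_pos: [540.6, 284.9, 238.5]
ee_rot: [0.515, 0.484, 0.515, -0.484]
ft_force: [-0.5, 0.9, 0.5]
finger_gap: 93.3
t 34.35 p [540.6 284.9 238.6] yaw 0.063 down [ 0.  0. -1.] F [ 0.6 -0.6 -0.4] gap 93.2 q [ 0.3   0.35  1.33 -0.    1.46  0.24]
```

View pics/h1.png

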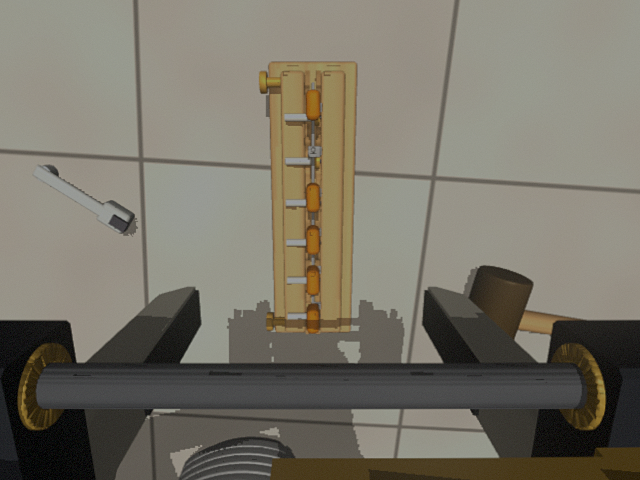

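```bash
python3 -c "
from h import *
im=cv2.imread('pics/h1.png');hsv=cv2.cvtColor(im,cv2.COLOR_BGR2HSV)
m=cv2.inRange(hsv,(8,190,90),(20,255,255));m[:, :290]=0;m[:,335:]=0;m[340:]=0
n,l,s,c=cv2.connectedComponentsWithStats(m)
o=get_obs();C=cam('wrist',o)
for i in range(1,n):
  if s[i,4]>60: print(s[i],c[i].round(1),ray([c[i]],80,C)[0].round(1), ray([(s[i,0],s[i,1]),(s[i,0]+s[i,2],s[i,1]+s[i,3])],86,C)[:,:2].round(1).tolist())
cv2.imwrite('pics/c16.png',cv2.resize(im[60:340,260:365],None,fx=2.1*2,fy=2.1,interpolation=cv2.INTER_CUBIC))
"
```

```text
[306  90  14  30 359] [312.4 104.4] [536.3 374.4  80. ] [[531.0, 383.8], [542.6, 363.4]]
[306 184  13  28 313] [312.4 197.4] [540.7 304.4  80. ] [[535.0, 315.4], [546.5, 294.1]]
[307 228  12  26 291] [312.5 240.8] [543. 269.  80.] [[537.9, 280.7], [548.8, 259.9]]
[307 267  12  28 271] [312.6 281.8] [545.3 233.8  80. ] [[539.8, 248.4], [551.1, 224.7]]
[307 309  12  24 222] [312.5 320.5] [547.4 198.8  80. ] [[542.0, 211.7], [553.4, 190.4]]
```

View pics/c16.png

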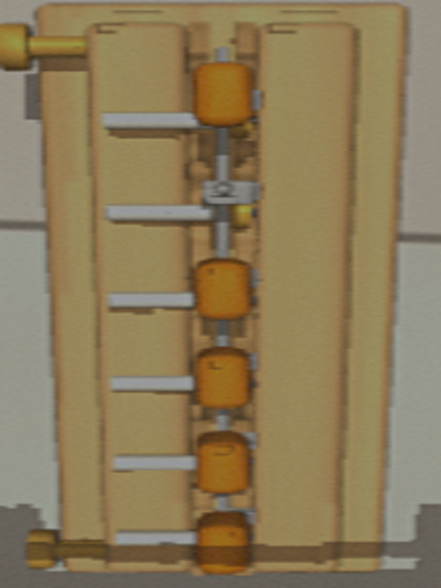

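```bash
python3 -c "
from h import *
plan(547.5,201,110,.063)"; 
```

```text
opt0: [12.86,0.16,8.42,-0.000,-0.000,-0.000] q6~0.29
opt1: [12.86,0.16,8.42,3.141,-0.000,0.000] q6~3.43
```

```bash
python3 -m handwheel '[[4,0.16,4,0,0,0,0],[8,0.16,8.4,0,0,0,0],[11,0.16,8.4,0,0,0,60],[12.8,0.16,8.4,0,0,0,80],[12.8,0.16,8.4,0,0,0,100],[12.8,0.16,8.4,0,0,0,120],[12.8,0.16,8.4,0,0,0,120],[12.8,0.16,8.4,0,0,0,120],[12.8,0.16,8.4,0,0,0,120]]' 45; python3 -c "
from h import *
o=get_obs();cv2.imwrite('pics/h2.png',capture('wrist'));st();plan(547.5,201,60,.063)
print(ray([(311,300)],86,cam('wrist',o)))"
```

```text
t: 35.25
eef_pos: [548.2, 201.8, 111.8]
ee_rot: [0.516, 0.484, 0.515, -0.483]
ft_force: [-0.1, 0.0, 0.6]
finger_gap: 49.4
t 35.3 p [547.9 201.6 111.5] yaw 0.064 down [ 0.002  0.    -1.   ] F [0.2 0.  0.1] gap 49.2 q [ 0.16  0.39  1.58 -0.    1.16  0.1 ]
opt0: [5.15,-0.06,0.06,0.001,-0.000,-0.002] q6~0.29
opt1: [5.15,-0.06,0.06,-3.141,0.003,-0.000] q6~-2.85
[[549.10498104 188.89618323  86.        ]]
```

View pics/h2.png

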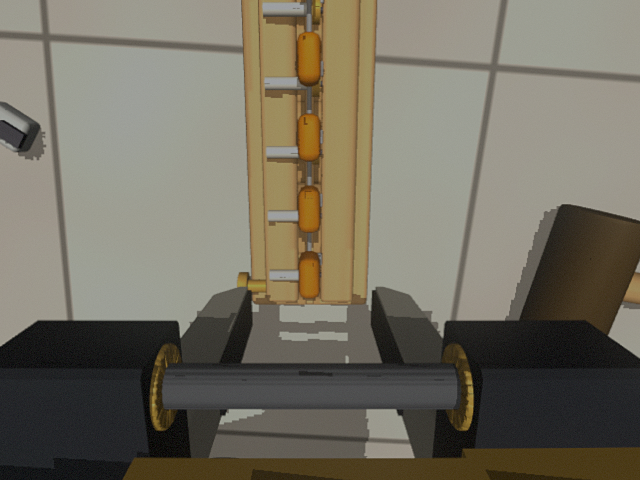

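```bash
python3 -m handwheel '[[2,-0.06,0.06,0,0,0,120],[3.5,-0.06,0.06,0,0,0,120],[4.5,-0.06,0.06,0,0,0,120],[5.1,-0.06,0.06,0,0,0,120],[5.1,-0.06,0.06,0,0,0,120],[5.1,-0.06,0.06,0,0,0,180],[5.1,-0.06,0.06,0,0,0,255],[5.1,-0.06,0.06,0,0,0,255],[5.1,-0.06,0.06,0,0,0,255],[5.1,-0.06,0.06,0,0,0,255],[5.1,-0.06,0.06,0,0,0,255],[5.1,-0.06,0.06,0,0,0,255]]' 45; python3 -c "
from h import *
o=get_obs();cv2.imwrite('pics/h3.png',capture('wrist'));cv2.imwrite('pics/s6.png',capture('scene')[150:310,380:580]);st()"
```

```text
t: 36.5
eef_pos: [547.0, 200.6, 59.7]
ee_rot: [0.516, 0.484, 0.515, -0.484]
ft_force: [0.7, -0.3, 1.4]
finger_gap: 10.6
t 36.6 p [547.1 200.6  59.7] yaw 0.063 down [ 0.  0. -1.] F [ 0.  -0.7  1.5] gap 10.5 q [ 0.16  0.45  1.64 -0.    1.05  0.1 ]
```

View pics/h3.png

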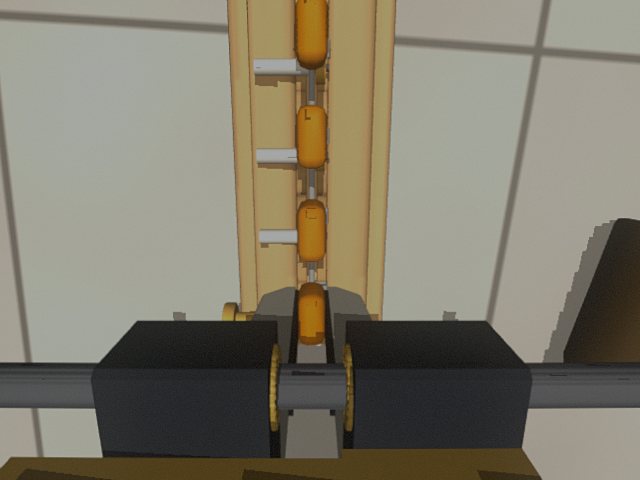

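View pics/s6.png

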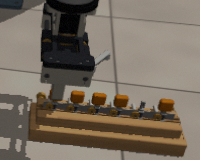

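```bash
python3 -m handwheel '[[-0.4,0,0,0,0,0,255],[-0.8,0,0,0,0,0,255],[-1.2,0,0,0,0,0,255],[-1.6,0,0,0,0,0,255],[-2,0,0,0,0,0,255],[-3,0,0,0,0,0,255],[-6,0,0,0,0,0,255],[-9,0,0,0,0,0,255],[-9,0,0,0,0,0,255],[-9,0,0,0,0,0,255],[-9,0,0,0,0,0,255]]' 45; python3 -c "
from h import *
o=get_obs();cv2.imwrite('pics/h4.png',capture('wrist'));st()
plan(485,-4,150,.25)"
```

```text
t: 37.7
eef_pos: [546.3, 200.5, 149.0]
ee_rot: [0.515, 0.484, 0.516, -0.484]
ft_force: [-0.5, -0.7, -0.4]
finger_gap: 10.4
t 37.75 p [546.1 200.4 148.5] yaw 0.063 down [-0.002 -0.    -1.   ] F [-0.4  0.8  0.9] gap 10.4 q [ 0.16  0.36  1.54 -0.    1.25  0.1 ]
opt0: [-0.13,-7.38,20.02,-0.187,0.000,0.002] q6~-0.26
opt1: [-0.13,-7.38,20.02,2.955,0.003,-0.000] q6~2.88
```

View pics/h4.png

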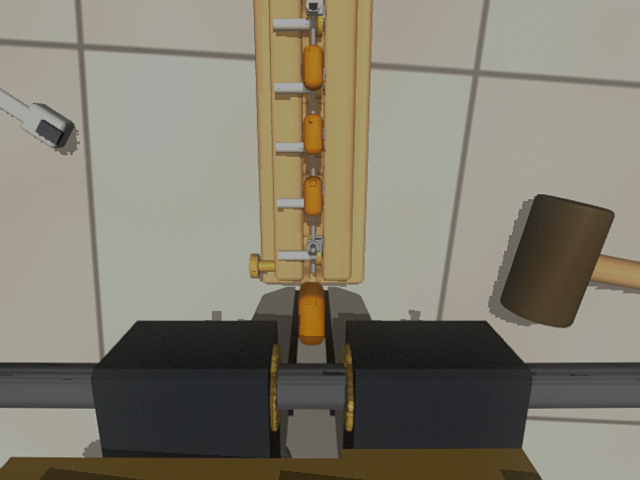

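```bash
python3 -c "
from h import *
for lx in (-24,-12,0,12,24):
  ly=(75**2-lx**2)**.5-75; print(lx,place(np.array([[lx,ly]]),(477.3,-3.5,.25),0)[0].round(1))
plan(455,-13.2,150,.25)"
```

```text
-24 [455.  -13.3   0. ]
-12 [465.9  -7.4   0. ]
0 [477.3  -3.5   0. ]
12 [489.2  -1.5   0. ]
24 [501.5  -1.4   0. ]
opt0: [-0.12,-10.43,20.75,-0.187,0.000,0.002] q6~-0.28
opt1: [-0.12,-10.43,20.75,2.955,0.003,-0.000] q6~2.86
```

```bash
python3 -m handwheel '[[-0.1,-2,4,-0.18,0,0,255],[-0.1,-4,8,-0.18,0,0,255],[-0.1,-6,12,-0.18,0,0,255],[-0.1,-8,16,-0.18,0,0,255],[-0.1,-9.5,19,-0.187,0,0,255],[-0.1,-10.4,20.7,-0.187,0,0,255],[-0.1,-10.4,20.7,-0.187,0,0,255],[-0.1,-10.4,20.7,-0.187,0,0,255],[-0.1,-10.4,20.7,-0.187,0,0,255],[-0.1,-10.4,20.7,-0.187,0,0,255]]' 45; python3 -c "
from h import *
o=get_obs();cv2.imwrite('pics/h5.png',capture('wrist'));st()
plan(455,-13.2,64,.25)"
```

```text
t: 38.75
eef_pos: [456.4, -11.6, 150.3]
ee_rot: [0.559, 0.433, 0.559, -0.433]
ft_force: [0.0, -0.1, 0.4]
finger_gap: 11.0
t 38.8 p [456.4 -11.7 150.4] yaw 0.251 down [-0.  0. -1.] F [ 0.4  0.2 -0.3] gap 10.5 q [-0.27  0.14  1.83  0.    1.17 -0.52]
opt0: [8.64,-0.17,0.12,0.001,-0.000,0.000] q6~-0.28
opt1: [8.64,-0.17,0.12,-3.140,-0.000,-0.001] q6~-3.42
```

View pics/h5.png

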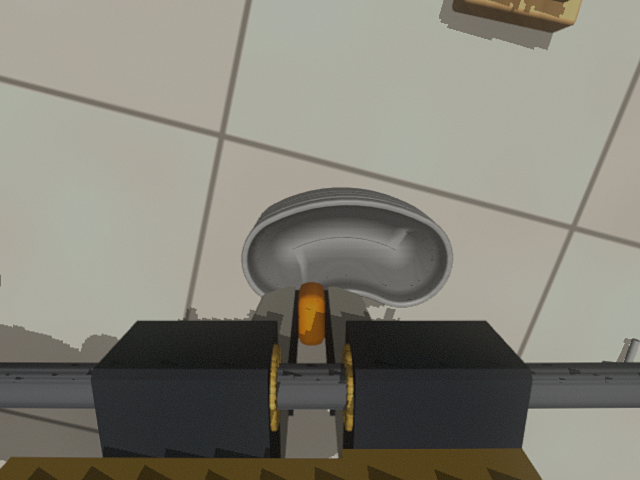

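```bash
python3 -m handwheel '[[3,-0.15,0.1,0,0,0,255],[6,-0.15,0.1,0,0,0,255],[8,-0.15,0.1,0,0,0,255],[8.6,-0.15,0.1,0,0,0,255],[8.6,-0.15,0.1,0,0,0,255],[8.6,-0.15,0.1,0,0,0,255],[8.6,-0.15,0.1,0,0,0,255]]' 45; python3 -c "
from h import *
o=get_obs();cv2.imwrite('pics/h6.png',capture('wrist'));st()"
```

```text
t: 39.5
eef_pos: [456.0, -14.0, 65.7]
ee_rot: [0.559, 0.434, 0.558, -0.433]
ft_force: [0.5, 0.7, 0.4]
finger_gap: 10.2
t 39.55 p [455.9 -14.   65.6] yaw 0.25 down [ 0.002 -0.001 -1.   ] F [ 0.3  0.3 -0.9] gap 10.5 q [-0.28  0.24  1.94  0.    0.95 -0.53]
```

View pics/h6.png

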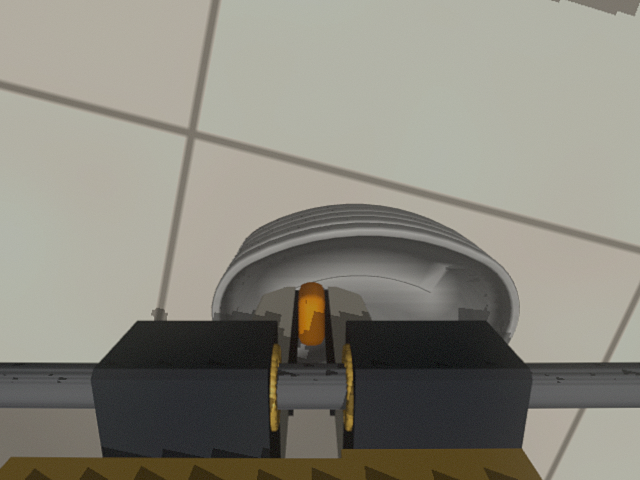

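```bash
python3 -m handwheel '[[0.4,0,0,0,0,0,255],[0.8,0,0,0,0,0,255],[0.8,0,0,0,0,0,255],[0.8,0,0,0,0,0,225],[0.8,0,0,0,0,0,200],[0.8,0,0,0,0,0,200],[0.8,0,0,0,0,0,200],[-1,0,0,0,0,0,200],[-4,0,0,0,0,0,160],[-9,0,0,0,0,0,120],[-9,0,0,0,0,0,120],[-9,0,0,0,0,0,120]]' 45; python3 -c "
from h import *
o=get_obs();cv2.imwrite('pics/h7.png',capture('wrist'));st()
plan(545,236,150,.063)"
```

```text
t: 40.75
eef_pos: [455.9, -14.1, 155.7]
ee_rot: [0.56, 0.434, 0.557, -0.433]
ft_force: [-0.6, 0.2, -0.3]
finger_gap: 46.7
t 40.8 p [454.8 -13.8 154.4] yaw 0.25 down [ 0. -0. -1.] F [-0.1 -0.2  0.2] gap 48.1 q [-0.28  0.13  1.83 -0.    1.18 -0.53]
opt0: [0.44,14.93,-21.97,0.187,0.000,-0.000] q6~0.35
opt1: [0.44,14.93,-21.97,-2.955,0.000,0.000] q6~-2.80
```

View pics/h7.png

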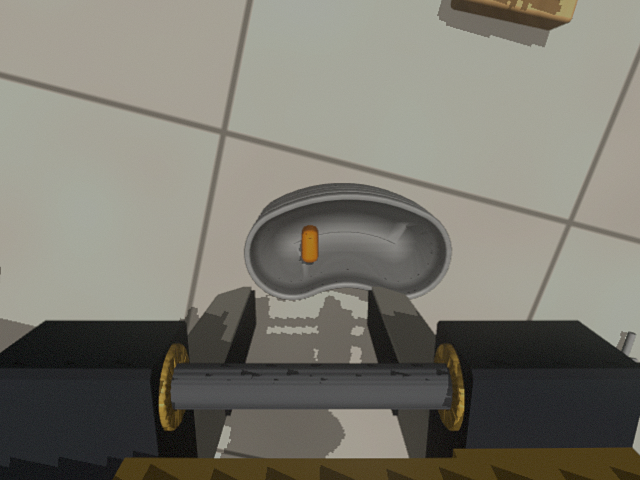

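```bash
python3 -m handwheel '[[0.4,2.5,-4,0.187,0,0,120],[0.4,5,-8,0.187,0,0,120],[0.4,8,-12,0.187,0,0,120],[0.4,11,-16,0.187,0,0,120],[0.4,13.5,-20,0.187,0,0,120],[0.4,14.9,-22,0.187,0,0,120],[0.4,14.9,-22,0.187,0,0,120],[2,14.9,-22,0.187,0,0,120],[4,14.9,-22,0.187,0,0,120],[4,14.9,-22,0.187,0,0,120],[4,14.9,-22,0.187,0,0,120],[4,14.9,-22,0.187,0,0,120]]' 45; python3 -c "
from h import *
o=get_obs();cv2.imwrite('pics/h8.png',capture('wrist'));st()
plan(545.1,235.9,60,.063)"
```

```text
t: 42.0
eef_pos: [545.2, 235.6, 115.1]
ee_rot: [0.515, 0.484, 0.515, -0.484]
ft_force: [0.0, 0.3, -0.4]
finger_gap: 49.0
t 42.05 p [545.4 235.8 115.4] yaw 0.062 down [ 0.001  0.    -1.   ] F [-0.2  0.6  0.4] gap 49.1 q [ 0.22  0.41  1.55 -0.    1.18  0.16]
opt0: [5.54,-0.04,-0.01,-0.001,-0.000,-0.001] q6~0.35
opt1: [5.54,-0.04,-0.01,3.141,-0.002,0.000] q6~3.49
```

View pics/h8.png

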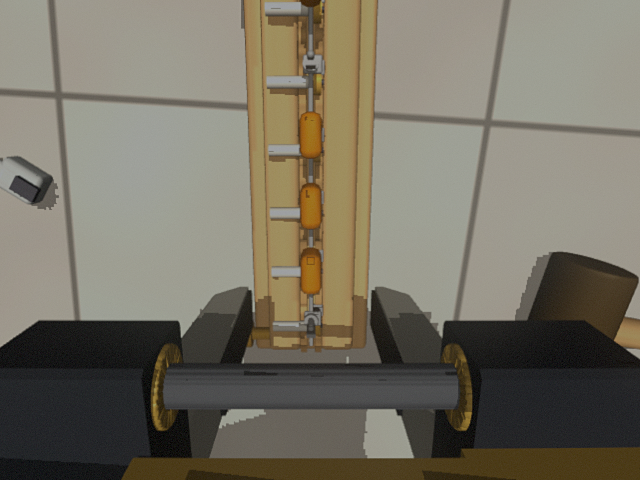

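```bash
python3 -m handwheel '[[2,-0.04,0,0,0,0,120],[4,-0.04,0,0,0,0,120],[5,-0.04,0,0,0,0,120],[5.5,-0.04,0,0,0,0,120],[5.5,-0.04,0,0,0,0,120],[5.5,-0.04,0,0,0,0,180],[5.5,-0.04,0,0,0,0,255],[5.5,-0.04,0,0,0,0,255],[5.5,-0.04,0,0,0,0,255],[5.5,-0.04,0,0,0,0,255],[5.5,-0.04,0,0,0,0,255]]' 45;python3 -m handwheel '[[-0.4,0,0,0,0,0,255],[-0.8,0,0,0,0,0,255],[-1.2,0,0,0,0,0,255],[-1.6,0,0,0,0,0,255],[-2,0,0,0,0,0,255],[-3,0,0,0,0,0,255],[-6,0,0,0,0,0,255],[-9,0,0,0,0,0,255],[-9,0,0,0,0,0,255],[-9,0,0,0,0,0,255],[-9,0,0,0,0,0,255]]' 45; python3 -c "
from h import *
o=get_obs();cv2.imwrite('pics/h9.png',capture('wrist'));st()
plan(501.5,-1.4,150,.25)"
```

```text
t: 43.15
eef_pos: [544.6, 236.2, 59.7]
ee_rot: [0.516, 0.484, 0.515, -0.484]
ft_force: [0.3, 0.3, 2.0]
finger_gap: 10.9
t: 44.25
eef_pos: [543.9, 235.9, 149.0]
ee_rot: [0.515, 0.484, 0.516, -0.484]
ft_force: [-0.8, -0.5, 0.6]
finger_gap: 10.4
t 44.3 p [543.6 235.9 148.5] yaw 0.063 down [-0.002 -0.    -1.   ] F [ 0.1 -0.5 -1.7] gap 10.6 q [ 0.22  0.38  1.51 -0.    1.25  0.16]
opt0: [-0.13,-5.70,23.42,-0.187,0.000,0.002] q6~-0.25
opt1: [-0.13,-5.70,23.42,2.955,0.003,-0.000] q6~2.89
```

View pics/h9.png

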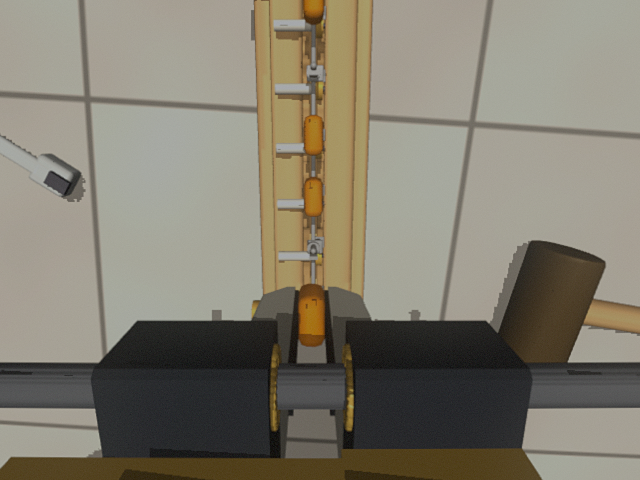

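```bash
python3 -m handwheel '[[-0.1,-1,4,-0.18,0,0,255],[-0.1,-2,8,-0.18,0,0,255],[-0.1,-3,12,-0.18,0,0,255],[-0.1,-4,16,-0.187,0,0,255],[-0.1,-5,20,-0.187,0,0,255],[-0.1,-5.7,23.4,-0.187,0,0,255],[-0.1,-5.7,23.4,-0.187,0,0,255],[-0.1,-5.7,23.4,-0.187,0,0,255],[3,-5.7,23.4,-0.187,0,0,255],[6,-5.7,23.4,-0.187,0,0,255],[6,-5.7,23.4,-0.187,0,0,255],[6,-5.7,23.4,-0.187,0,0,255]]' 45; python3 -c "
from h import *
o=get_obs();cv2.imwrite('pics/h10.png',capture('wrist'));st()
plan(501.5,-1.4,62,.25)"
```

```text
t: 45.5
eef_pos: [502.0, 0.2, 89.3]
ee_rot: [0.558, 0.433, 0.559, -0.434]
ft_force: [0.5, 0.1, -0.1]
finger_gap: 10.5
t 45.55 p [ 5.03e+02 -2.00e-01  9.03e+01] yaw 0.251 down [ 0.001  0.    -1.   ] F [-0.3 -0.2 -0.1] gap 10.7 q [-0.22  0.29  1.81  0.    1.05 -0.47]
opt0: [2.83,-0.18,0.08,0.001,0.000,-0.001] q6~-0.25
opt1: [2.83,-0.18,0.08,-3.140,0.001,0.000] q6~-3.39
```

View pics/h10.png

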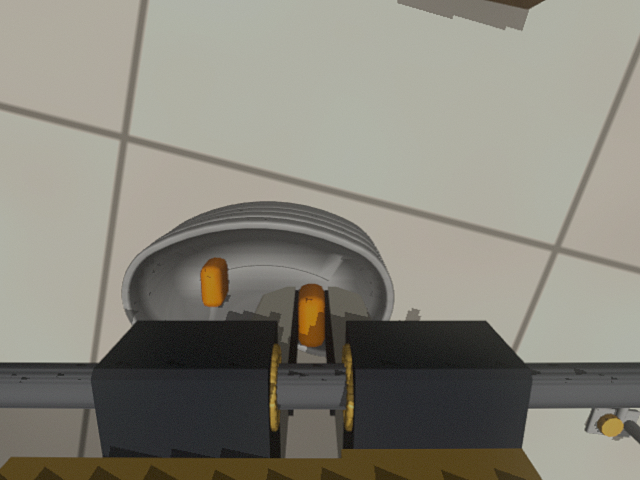

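```bash
python3 -m handwheel '[[1,-0.18,0.08,0,0,0,255],[2,-0.18,0.08,0,0,0,255],[2.7,-0.18,0.08,0,0,0,255],[2.7,-0.18,0.08,0,0,0,255],[2.7,-0.18,0.08,0,0,0,225],[2.7,-0.18,0.08,0,0,0,200],[2.7,-0.18,0.08,0,0,0,200],[2.7,-0.18,0.08,0,0,0,200],[1,-0.18,0.08,0,0,0,200],[-2,-0.18,0.08,0,0,0,160],[-6,-0.18,0.08,0,0,0,120],[-6,-0.18,0.08,0,0,0,120]]' 45; python3 -c "
from h import *
o=get_obs();cv2.imwrite('pics/h11.png',capture('wrist'));st()
plan(543.2,270.9,115,.063)"
```

```text
t: 46.75
eef_pos: [504.4, -3.0, 154.8]
ee_rot: [0.562, 0.435, 0.555, -0.432]
ft_force: [0.6, -0.1, 0.1]
finger_gap: 39.6
t 46.8 p [502.9  -2.7 152.4] yaw 0.25 down [ 0.006 -0.001 -1.   ] F [-0.4 -0.2  0.1] gap 43.3 q [-0.23  0.21  1.73  0.    1.19 -0.48]
opt0: [3.72,10.65,-25.52,0.187,0.002,-0.006] q6~0.40
opt1: [3.72,10.65,-25.52,-2.954,0.009,0.004] q6~-2.74
```

View pics/h11.png

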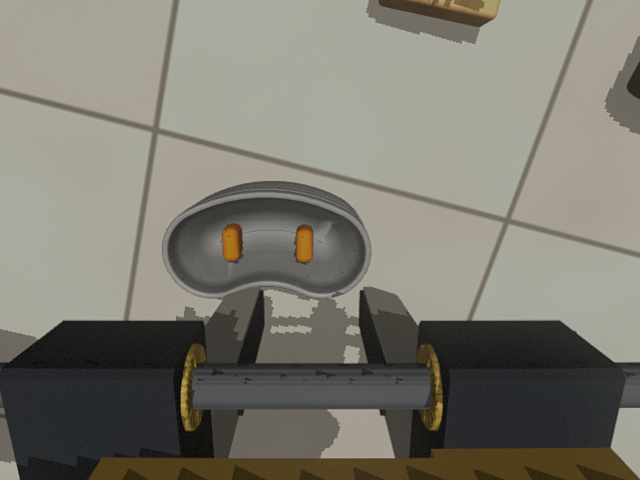

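```bash
python3 -m handwheel '[[0,2,-4,0.187,0,0,120],[0,4,-8,0.187,0,0,120],[0,6,-12,0.187,0,0,120],[0,8,-16,0.187,0,0,120],[0,9.5,-20,0.187,0,0,120],[0,10.6,-24,0.187,0,0,120],[0,10.6,-25.5,0.187,0,0,120],[2,10.6,-25.5,0.187,0,0,120],[3.7,10.6,-25.5,0.187,0,0,120],[3.7,10.6,-25.5,0.187,0,0,120],[3.7,10.6,-25.5,0.187,0,0,120],[3.7,10.6,-25.5,0.187,0,0,120]]' 45; python3 -c "
from h import *
o=get_obs();cv2.imwrite('pics/h12.png',capture('wrist'));st()
plan(543.1,270.9,60,.063)"
```

```text
t: 48.0
eef_pos: [541.0, 270.7, 113.3]
ee_rot: [0.516, 0.484, 0.515, -0.484]
ft_force: [0.0, -0.7, 0.2]
finger_gap: 49.0
t 48.05 p [541.1 270.8 113.5] yaw 0.062 down [ 0.001  0.    -1.   ] F [ 0.6 -1.2 -0.5] gap 48.8 q [ 0.28  0.43  1.53 -0.    1.19  0.22]
opt0: [5.35,0.19,0.00,-0.001,-0.000,-0.001] q6~0.40
opt1: [5.35,0.19,0.00,3.141,-0.002,0.000] q6~3.54
```

View pics/h12.png

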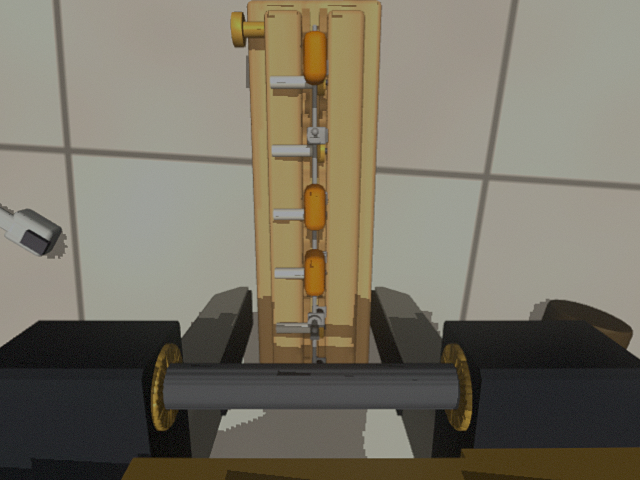

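```bash
python3 -m handwheel '[[2,0.18,0,0,0,0,120],[4,0.18,0,0,0,0,120],[5,0.18,0,0,0,0,120],[5.3,0.18,0,0,0,0,120],[5.3,0.18,0,0,0,0,120],[5.3,0.18,0,0,0,0,180],[5.3,0.18,0,0,0,0,255],[5.3,0.18,0,0,0,0,255],[5.3,0.18,0,0,0,0,255],[5.3,0.18,0,0,0,0,255],[5.3,0.18,0,0,0,0,255]]' 45;python3 -m handwheel '[[-0.4,0,0,0,0,0,255],[-0.8,0,0,0,0,0,255],[-1.2,0,0,0,0,0,255],[-1.6,0,0,0,0,0,255],[-2,0,0,0,0,0,255],[-3,0,0,0,0,0,255],[-6,0,0,0,0,0,255],[-9,0,0,0,0,0,255],[-9,0,0,0,0,0,255],[-9,0,0,0,0,0,255],[-9,0,0,0,0,0,255]]' 45; python3 -c "
from h import *
o=get_obs();cv2.imwrite('pics/h13.png',capture('wrist'));st()
plan(478,-3.5,150,.25)"
```

```text
t: 49.15
eef_pos: [542.4, 271.3, 59.7]
ee_rot: [0.516, 0.484, 0.515, -0.484]
ft_force: [0.5, -0.1, 1.3]
finger_gap: 10.6
t: 50.25
eef_pos: [541.7, 270.9, 149.1]
ee_rot: [0.515, 0.484, 0.516, -0.484]
ft_force: [-0.5, 0.5, -0.3]
finger_gap: 10.3
t 50.3 p [541.5 270.9 148.6] yaw 0.063 down [-0.002 -0.001 -1.   ] F [-0.3  0.2 -0.7] gap 10.6 q [ 0.28  0.4   1.48 -0.    1.27  0.22]
opt0: [-0.11,-8.06,26.99,-0.187,0.000,0.002] q6~-0.26
opt1: [-0.11,-8.06,26.99,2.955,0.003,-0.000] q6~2.88
```

View pics/h13.png

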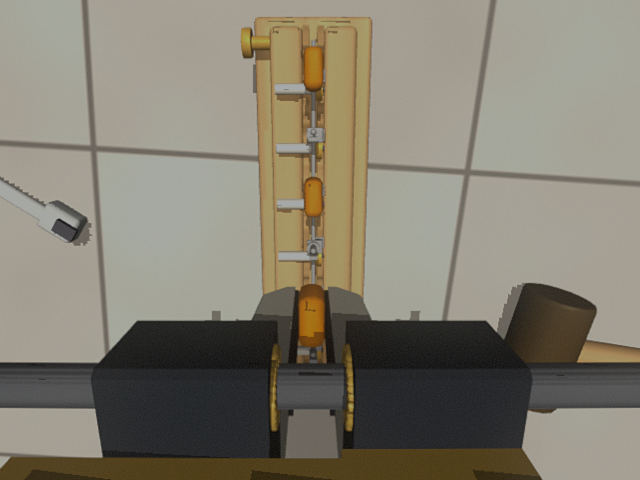

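```bash
python3 -m handwheel '[[-0.1,-1.2,4,-0.18,0,0,255],[-0.1,-2.4,8,-0.18,0,0,255],[-0.1,-3.6,12,-0.18,0,0,255],[-0.1,-4.8,16,-0.187,0,0,255],[-0.1,-6,20,-0.187,0,0,255],[-0.1,-7.2,24,-0.187,0,0,255],[-0.1,-8,27,-0.187,0,0,255],[-0.1,-8,27,-0.187,0,0,255],[-0.1,-8,27,-0.187,0,0,255],[3,-8,27,-0.187,0,0,255],[6,-8,27,-0.187,0,0,255],[6,-8,27,-0.187,0,0,255]]' 45; python3 -c "
from h import *
o=get_obs();cv2.imwrite('pics/h14.png',capture('wrist'));st()
plan(477.8,-3.5,67,.25)"
```

```text
t: 51.5
eef_pos: [476.2, -1.3, 86.0]
ee_rot: [0.556, 0.432, 0.562, -0.434]
ft_force: [-0.8, 0.7, -0.2]
finger_gap: 10.5
t 51.55 p [477.7  -1.7  88. ] yaw 0.252 down [-0.005  0.002 -1.   ] F [ 0.4 -1.   1.2] gap 10.4 q [-0.24  0.25  1.86  0.    1.03 -0.49]
opt0: [2.10,-0.03,0.18,0.002,-0.003,0.004] q6~-0.26
opt1: [2.10,-0.03,0.18,-3.140,-0.007,-0.004] q6~-3.40
```

View pics/h14.png

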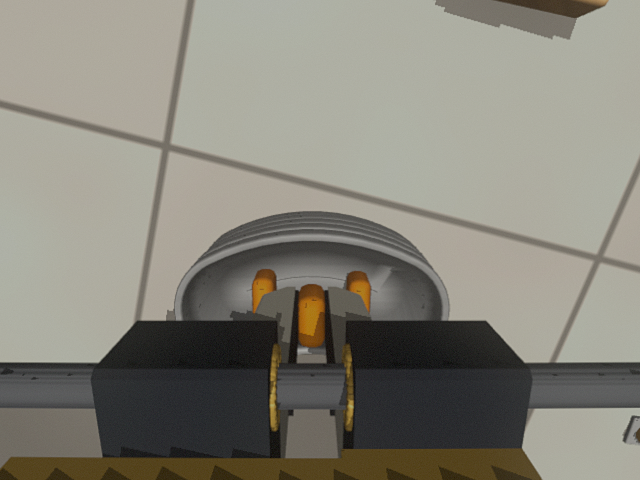

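```bash
python3 -m handwheel '[[0.8,-0.03,0.05,0,0,0,255],[1.6,-0.03,0.05,0,0,0,255],[2.2,-0.03,0.05,0,0,0,255],[2.2,-0.03,0.05,0,0,0,255],[2.2,-0.03,0.05,0,0,0,255],[2.2,-0.03,0.05,0,0,0,225],[2.2,-0.03,0.05,0,0,0,210],[2.2,-0.03,0.05,0,0,0,210],[1.5,-0.03,0.05,0,0,0,210],[-2,-0.03,0.05,0,0,0,160],[-6,-0.03,0.05,0,0,0,120],[-6,-0.03,0.05,0,0,0,120]]' 45; python3 -c "
from h import *
o=get_obs();cv2.imwrite('pics/h15.png',capture('wrist'));st()
plan(540.9,305.8,115,.063)"
```

```text
t: 52.75
eef_pos: [482.9, -4.7, 155.1]
ee_rot: [0.562, 0.435, 0.555, -0.432]
ft_force: [0.4, -0.2, -0.6]
finger_gap: 36.2
t 52.8 p [481.4  -4.4 152.7] yaw 0.25 down [ 0.007 -0.002 -1.   ] F [-0.4 -0.7 -1.1] gap 39.9 q [-0.24  0.18  1.78  0.    1.18 -0.49]
opt0: [3.76,13.42,-28.59,0.187,0.003,-0.006] q6~0.45
opt1: [3.76,13.42,-28.59,-2.954,0.009,0.004] q6~-2.69
```

View pics/h15.png

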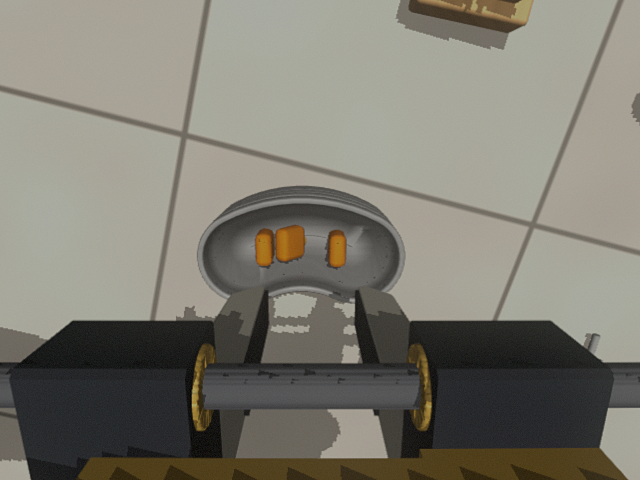

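```bash
python3 -m handwheel '[[0,2,-4,0.187,0,0,120],[0,4,-8,0.187,0,0,120],[0,6,-12,0.187,0,0,120],[0,8,-16,0.187,0,0,120],[0,10,-20,0.187,0,0,120],[0,12,-24,0.187,0,0,120],[0,13.6,-28.6,0.187,0,0,120],[2,13.6,-28.6,0.187,0,0,120],[3.5,13.6,-28.6,0.187,0,0,120],[3.5,13.6,-28.6,0.187,0,0,120],[3.5,13.6,-28.6,0.187,0,0,120],[3.5,13.6,-28.6,0.187,0,0,120]]' 45; python3 -c "
from h import *
o=get_obs();cv2.imwrite('pics/h16.png',capture('wrist'));st()
plan(540.9,305.8,60,.063)"
```

```text
t: 54.0
eef_pos: [540.7, 306.7, 115.2]
ee_rot: [0.515, 0.484, 0.515, -0.484]
ft_force: [-0.0, -0.1, 0.8]
finger_gap: 49.4
t 54.05 p [540.9 306.6 115.4] yaw 0.062 down [ 0.001  0.    -1.   ] F [-0.5 -0.  -0. ] gap 49.4 q [ 0.34  0.45  1.48 -0.    1.21  0.27]
opt0: [5.54,-0.01,0.09,-0.001,-0.000,-0.001] q6~0.45
opt1: [5.54,-0.01,0.09,3.141,-0.002,0.001] q6~3.59
```

View pics/h16.png

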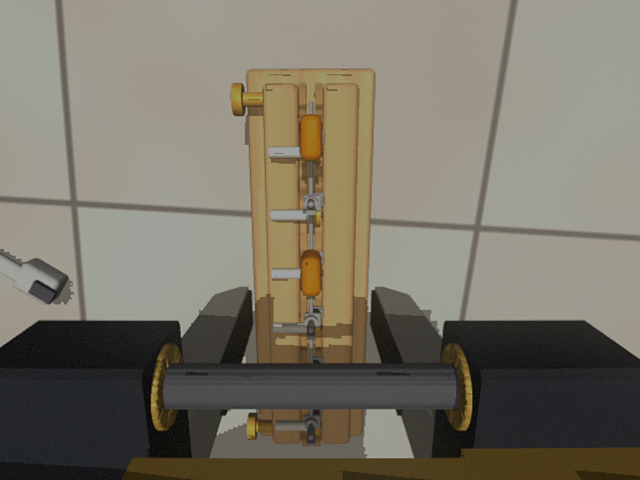

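```bash
python3 -m handwheel '[[2,0,0.08,0,0,0,120],[4,0,0.08,0,0,0,120],[5,0,0.08,0,0,0,120],[5.5,0,0.08,0,0,0,120],[5.5,0,0.08,0,0,0,120],[5.5,0,0.08,0,0,0,180],[5.5,0,0.08,0,0,0,255],[5.5,0,0.08,0,0,0,255],[5.5,0,0.08,0,0,0,255],[5.5,0,0.08,0,0,0,255],[5.5,0,0.08,0,0,0,255]]' 45;python3 -m handwheel '[[-0.4,0,0,0,0,0,255],[-0.8,0,0,0,0,0,255],[-1.2,0,0,0,0,0,255],[-1.6,0,0,0,0,0,255],[-2,0,0,0,0,0,255],[-3,0,0,0,0,0,255],[-6,0,0,0,0,0,255],[-9,0,0,0,0,0,255],[-9,0,0,0,0,0,255],[-9,0,0,0,0,0,255],[-9,0,0,0,0,0,255]]' 45; python3 -c "
from h import *
o=get_obs();cv2.imwrite('pics/h17.png',capture('wrist'));st()
plan(488,-1.5,150,.25)"
```

```text
t: 55.15
eef_pos: [540.3, 306.1, 59.7]
ee_rot: [0.516, 0.484, 0.515, -0.484]
ft_force: [-0.2, -0.4, 1.0]
finger_gap: 10.5
t: 56.25
eef_pos: [539.7, 305.8, 149.1]
ee_rot: [0.515, 0.484, 0.516, -0.484]
ft_force: [0.3, -0.2, -0.8]
finger_gap: 10.5
t 56.3 p [539.5 305.7 148.6] yaw 0.063 down [-0.002 -0.001 -1.   ] F [-0.2 -0.3  0.2] gap 10.6 q [ 0.34  0.43  1.44 -0.    1.28  0.27]
opt0: [-0.11,-7.08,30.34,-0.187,0.000,0.002] q6~-0.25
opt1: [-0.11,-7.08,30.34,2.955,0.003,-0.001] q6~2.89
```

View pics/h17.png

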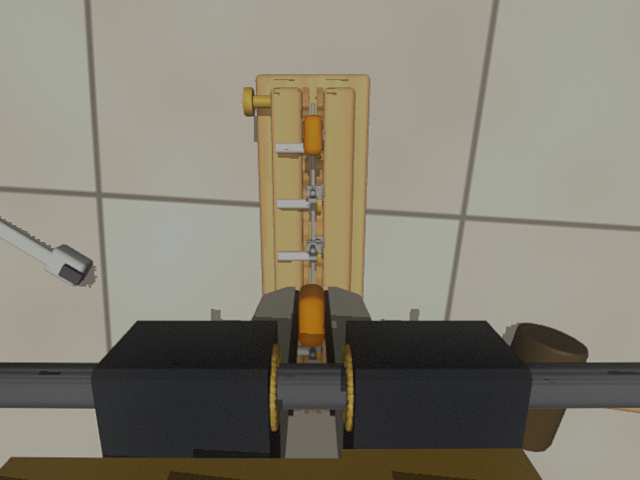

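```bash
python3 -m handwheel '[[-0.1,-1,4,-0.18,0,0,255],[-0.1,-2,8,-0.18,0,0,255],[-0.1,-3,12,-0.18,0,0,255],[-0.1,-4,16,-0.187,0,0,255],[-0.1,-5,20,-0.187,0,0,255],[-0.1,-6,24,-0.187,0,0,255],[-0.1,-6.6,28,-0.187,0,0,255],[-0.1,-7.1,30.3,-0.187,0,0,255],[-0.1,-7.1,30.3,-0.187,0,0,255],[2,-7.1,30.3,-0.187,0,0,255],[5,-7.1,30.3,-0.187,0,0,255],[5,-7.1,30.3,-0.187,0,0,255]]' 45; python3 -m handwheel '[[0,0,0,0,0,0,255],[0,0,0,0,0,0,255]]' 45; python3 -c "
from h import *
o=get_obs();cv2.imwrite('pics/h18.png',capture('wrist'));st()
plan(487.5,-1.8,67,.25)"
```

```text
t: 57.5
eef_pos: [485.1, 0.7, 95.9]
ee_rot: [0.556, 0.433, 0.561, -0.435]
ft_force: [-0.9, -0.9, -1.2]
finger_gap: 10.4
t: 57.7
eef_pos: [489.3, -0.4, 100.5]
ee_rot: [0.559, 0.434, 0.558, -0.433]
ft_force: [-0.5, -0.5, -0.1]
finger_gap: 10.5
t 57.75 p [489.5  -0.5 100.8] yaw 0.251 down [ 0.002 -0.    -1.   ] F [ 0.  -0.9  1.4] gap 10.7 q [-0.23  0.25  1.83  0.    1.06 -0.48]
opt0: [3.37,-0.23,0.07,0.001,0.001,-0.002] q6~-0.25
opt1: [3.37,-0.23,0.07,-3.141,0.003,0.001] q6~-3.40
```

View pics/h18.png

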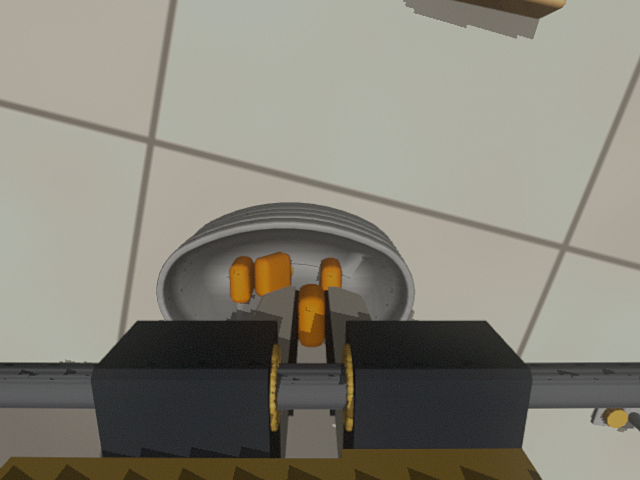

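```bash
python3 -m handwheel '[[1.2,-0.2,0.05,0,0,0,255],[2.4,-0.2,0.05,0,0,0,255],[3.3,-0.2,0.05,0,0,0,255],[3.3,-0.2,0.05,0,0,0,255],[3.3,-0.2,0.05,0,0,0,255],[3.3,-0.2,0.05,0,0,0,225],[3.3,-0.2,0.05,0,0,0,210],[3.3,-0.2,0.05,0,0,0,210],[2.5,-0.2,0.05,0,0,0,210],[-1,-0.2,0.05,0,0,0,160],[-5,-0.2,0.05,0,0,0,120],[-5,-0.2,0.05,0,0,0,120]]' 45; python3 -c "
from h import *
o=get_obs();cv2.imwrite('pics/h19.png',capture('wrist'));st()
plan(536.5,375.5,130,.063)"
```

```text
t: 58.95
eef_pos: [490.4, -2.5, 155.3]
ee_rot: [0.562, 0.435, 0.555, -0.432]
ft_force: [1.2, 0.1, 0.3]
finger_gap: 35.8
t 59.0 p [489.   -2.2 152.9] yaw 0.25 down [ 0.007 -0.002 -1.   ] F [ 0.   0.5 -0.6] gap 40.2 q [-0.23  0.19  1.76  0.    1.18 -0.48]
opt0: [2.26,13.94,-35.43,0.187,0.003,-0.007] q6~0.55
opt1: [2.26,13.94,-35.43,-2.954,0.010,0.004] q6~-2.59
```

View pics/h19.png

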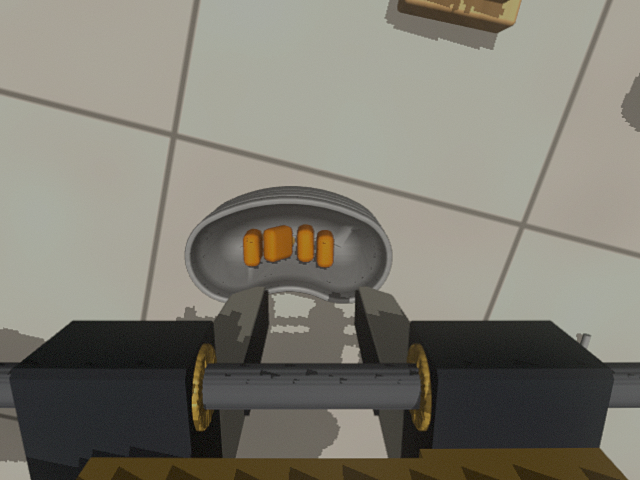

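Four are in. Now the last one (button 6).

```bash
python3 -m handwheel '[[0,2,-4,0.187,0,0,120],[0,4,-8,0.187,0,0,120],[0,6,-12,0.187,0,0,120],[0,8,-16,0.187,0,0,120],[0,10,-20,0.187,0,0,120],[0,12,-24,0.187,0,0,120],[0,13,-28,0.187,0,0,120],[0,14.1,-32,0.187,0,0,120],[2,14.1,-35.4,0.187,0,0,120],[2,14.1,-35.4,0.187,0,0,120],[2,14.1,-35.4,0.187,0,0,120],[2,14.1,-35.4,0.187,0,0,120]]' 45; python3 -m handwheel '[[1,0,0,0,0,0,120],[1.5,0,0,0,0,0,120],[1.5,0,0,0,0,0,120],[1.5,0,0,0,0,0,120]]' 45; python3 -c "
from h import *
o=get_obs();cv2.imwrite('pics/h20.png',capture('wrist'));st()
plan(536.5,375.5,60,.063)"
```

```text
t: 60.2
eef_pos: [535.8, 375.1, 129.3]
ee_rot: [0.515, 0.484, 0.515, -0.484]
ft_force: [0.7, -1.1, 0.1]
finger_gap: 49.0
t: 60.6
eef_pos: [535.8, 375.5, 114.4]
ee_rot: [0.515, 0.484, 0.515, -0.484]
ft_force: [-0.2, 0.5, 1.2]
finger_gap: 49.2
t 60.65 p [536.  375.8 114.7] yaw 0.062 down [ 0.  0. -1.] F [-0.1 -0.6 -0.2] gap 49.2 q [ 0.44  0.51  1.39 -0.    1.24  0.38]
opt0: [5.47,0.05,0.03,-0.001,-0.000,-0.000] q6~0.55
opt1: [5.47,0.05,0.03,3.141,-0.000,0.000] q6~3.69
```

View pics/h20.png

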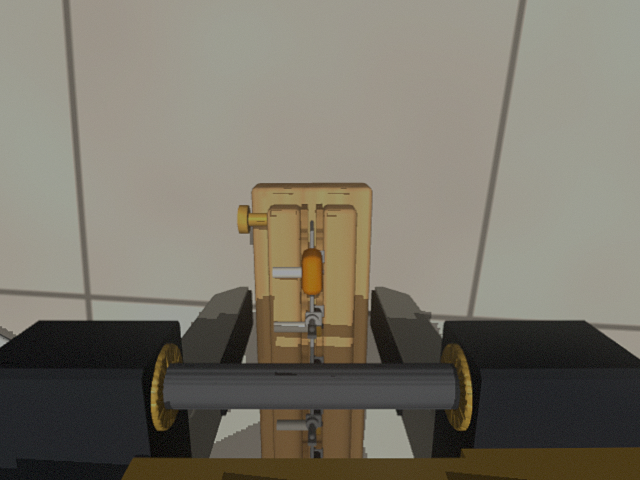

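```bash
python3 -m handwheel '[[2,0.05,0,0,0,0,120],[4,0.05,0,0,0,0,120],[5,0.05,0,0,0,0,120],[5.5,0.05,0,0,0,0,120],[5.5,0.05,0,0,0,0,120],[5.5,0.05,0,0,0,0,180],[5.5,0.05,0,0,0,0,255],[5.5,0.05,0,0,0,0,255],[5.5,0.05,0,0,0,0,255],[5.5,0.05,0,0,0,0,255],[5.5,0.05,0,0,0,0,255]]' 45;python3 -m handwheel '[[-0.4,0,0,0,0,0,255],[-0.8,0,0,0,0,0,255],[-1.2,0,0,0,0,0,255],[-1.6,0,0,0,0,0,255],[-2,0,0,0,0,0,255],[-3,0,0,0,0,0,255],[-6,0,0,0,0,0,255],[-9,0,0,0,0,0,255],[-9,0,0,0,0,0,255],[-9,0,0,0,0,0,255],[-9,0,0,0,0,0,255]]' 45; python3 -c "
from h import *
o=get_obs();cv2.imwrite('pics/h21.png',capture('wrist'));st()
plan(472.5,-5,150,.25)"
```

```text
t: 61.75
eef_pos: [536.2, 376.2, 59.7]
ee_rot: [0.515, 0.484, 0.516, -0.484]
ft_force: [-1.1, 0.1, 0.8]
finger_gap: 10.9
t: 62.85
eef_pos: [535.7, 375.8, 148.9]
ee_rot: [0.515, 0.484, 0.516, -0.484]
ft_force: [-0.7, -0.0, -0.8]
finger_gap: 10.2
t 62.9 p [535.5 375.7 148.4] yaw 0.063 down [-0.002 -0.001 -1.   ] F [ 0.2  0.9 -0.3] gap 10.3 q [ 0.44  0.48  1.34 -0.    1.32  0.38]
opt0: [-0.11,-8.68,37.60,-0.187,0.001,0.002] q6~-0.26
opt1: [-0.11,-8.68,37.60,2.955,0.003,-0.001] q6~2.88
```

View pics/h21.png

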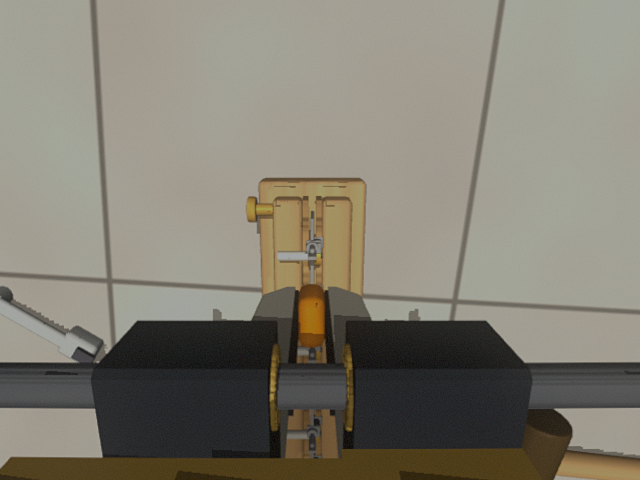

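```bash
python3 -m handwheel '[[-0.1,-1,4,-0.18,0,0,255],[-0.1,-2,8,-0.18,0,0,255],[-0.1,-3,12,-0.18,0,0,255],[-0.1,-4,16,-0.187,0,0,255],[-0.1,-5,20,-0.187,0,0,255],[-0.1,-6,24,-0.187,0,0,255],[-0.1,-7,28,-0.187,0,0,255],[-0.1,-8,32,-0.187,0,0,255],[-0.1,-8.5,36,-0.187,0,0,255],[-0.1,-8.8,37.6,-0.187,0,0,255],[-0.1,-8.8,37.6,-0.187,0,0,255],[2,-8.8,37.6,-0.187,0,0,255]]' 45; python3 -m handwheel '[[2,0,0,0,0,0,255],[2,0,0,0,0,0,255],[2,0,0,0,0,0,255],[2,0,0,0,0,0,255]]' 45; python3 -c "
from h import *
o=get_obs();cv2.imwrite('pics/h22.png',capture('wrist'));st()
plan(470.6,-5.5,67,.25)"
```

```text
t: 64.1
eef_pos: [473.7, -5.1, 130.8]
ee_rot: [0.559, 0.435, 0.557, -0.434]
ft_force: [0.9, 0.4, 0.0]
finger_gap: 10.3
t: 64.5
eef_pos: [472.7, -4.2, 110.3]
ee_rot: [0.559, 0.434, 0.558, -0.433]
ft_force: [0.2, -0.5, 0.4]
finger_gap: 10.6
t 64.55 p [472.8  -4.4 110.4] yaw 0.251 down [ 0.001 -0.    -1.   ] F [ 0.5  0.3 -0.1] gap 10.6 q [-0.25  0.21  1.85  0.    1.08 -0.5 ]
opt0: [4.34,-0.25,0.05,0.001,0.001,-0.001] q6~-0.26
opt1: [4.34,-0.25,0.05,-3.141,0.002,0.001] q6~-3.40
```

View pics/h22.png

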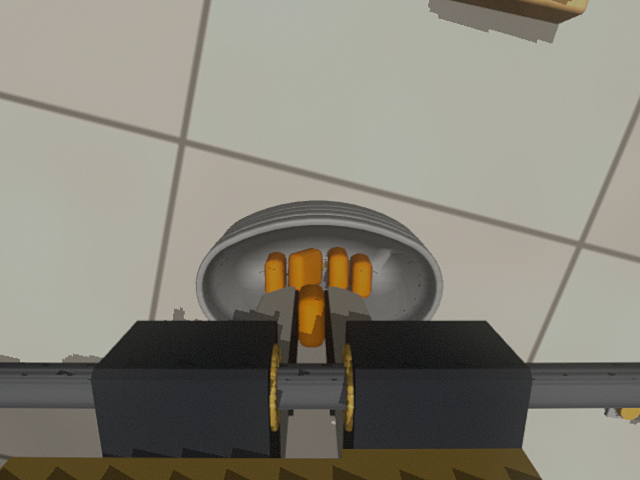

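```bash
python3 -m handwheel '[[1.5,-0.25,0.05,0,0,0,255],[3,-0.25,0.05,0,0,0,255],[4.3,-0.25,0.05,0,0,0,255],[4.3,-0.25,0.05,0,0,0,255],[4.3,-0.25,0.05,0,0,0,255],[4.3,-0.25,0.05,0,0,0,225],[4.3,-0.25,0.05,0,0,0,210],[4.3,-0.25,0.05,0,0,0,210],[3.5,-0.25,0.05,0,0,0,210],[1,-0.25,0.05,0,0,0,160],[-4,-0.25,0.05,0,0,0,120],[-6,-0.25,0.05,0,0,0,120]]' 45; python3 -m handwheel '[[-2,0,0,0,0,0,120],[-5,0,0,0,0,0,120],[-5,0,0,0,0,0,120],[-5,0,0,0,0,0,120]]' 45; python3 -c "
from h import *
o=get_obs();cv2.imwrite('pics/h23.png',capture('wrist'));cv2.imwrite('pics/s7.png',capture('scene'));st()
plan(300,-300,220,.25)"
```

```text
t: 65.75
eef_pos: [471.7, -6.1, 174.0]
ee_rot: [0.56, 0.435, 0.557, -0.433]
ft_force: [0.3, 0.3, -0.0]
finger_gap: 35.8
t: 66.15
eef_pos: [470.1, -5.8, 220.3]
ee_rot: [0.559, 0.434, 0.558, -0.433]
ft_force: [-0.6, 0.6, -0.7]
finger_gap: 48.9
t 66.25 p [469.1  -5.5 218.8] yaw 0.25 down [-0.002  0.    -1.   ] F [-0.5 -0.1 -0.3] gap 49.5 q [-0.25  0.1   1.7   0.    1.34 -0.5 ]
opt0: [-0.11,-23.67,24.35,0.000,-0.001,0.001] q6~-1.04
opt1: [-0.11,-23.67,24.35,-3.142,-0.002,-0.001] q6~-4.18
```

View pics/h23.png

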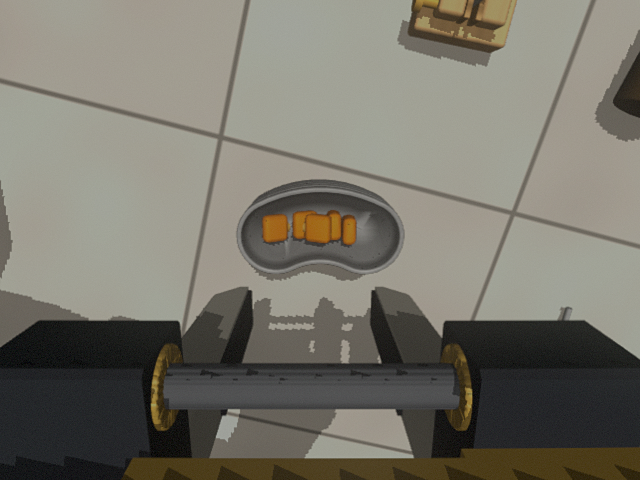

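View pics/s7.png

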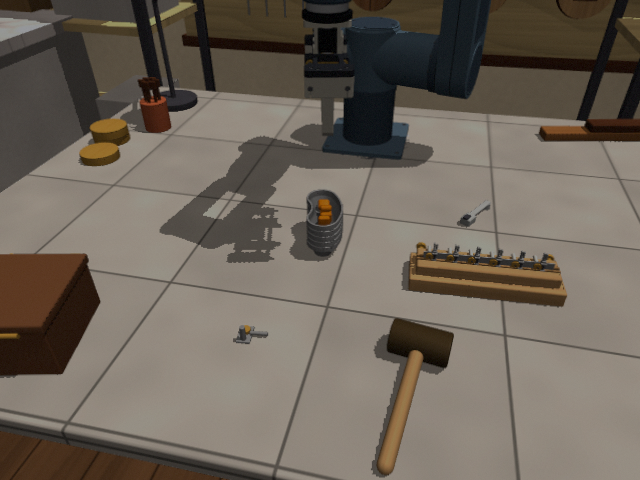

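```bash
python3 -m handwheel '[[-2,-4,4,0,0,0,120],[-2,-8,8,0,0,0,120],[-2,-12,12,0,0,0,120],[-2,-12,14,0,0,0,120],[-2,-12,14,0,0,0,120],[-2,-12,14,0,0,0,120],[-2,-12,14,0,0,0,120],[-2,-12,14,0,0,0,120],[-2,-12,14,0,0,0,120],[-2,-12,14,0,0,0,120]]'; python3 -c "
from h import *
for n in ('scene','top'):
  im=capture(n);C=cam(n);z0=80
  p,v=fitdish(im,C,477,-3.5,.25,80.,.3);print(n,p.round(2),v.round(1))
  b=cv2.resize(im,None,fx=5,fy=5,interpolation=cv2.INTER_CUBIC)
  q=(proj([(477,-3,60)],C)[0]*5).astype(int)
  cv2.imwrite(f'pics/z_{n}.png',b[max(q[1]-280,0):q[1]+280,max(q[0]-380,0):q[0]+380])
st()"
```

```text
t: 67.25
eef_pos: [388.4, -170.3, 239.5]
ee_rot: [0.559, 0.433, 0.559, -0.433]
ft_force: [0.5, -0.9, -0.3]
finger_gap: 48.9
scene [ 4.7349e+02 -2.1300e+00  2.4000e-01] 15.9
top [ 4.7792e+02 -5.4300e+00  2.4000e-01] 21.8
t 67.35 p [ 388.3 -170.6  239.6] yaw 0.251 down [ 0. -0. -1.] F [ 0.7 -0.2 -0.5] gap 49.6 q [-0.68  0.    1.75  0.    1.39 -0.93]
```

View pics/z_scene.png

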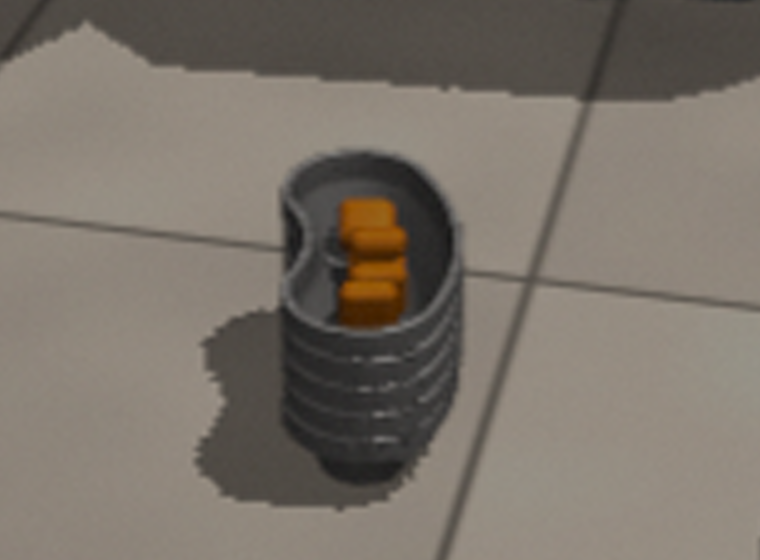

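View pics/z_top.png

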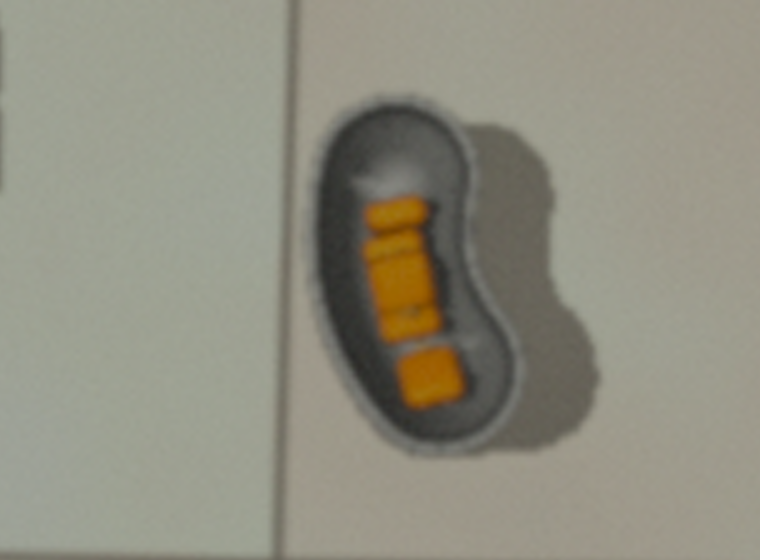

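```bash
python3 -m handwheel '[[0,0,0,0,0,0,120],[0,0,0,0,0,0,120],[0,0,0,0,0,0,120],[0,0,0,0,0,0,120],[0,0,0,0,0,0,120]]'; python3 -c "
from h import *
a=capture('top').astype(int)
b=cv2.imread('pics/z_top.png')
c=capture('top').astype(int);q=proj([(477,-3,60)],cam('top'))[0].astype(int)
print(np.abs(a-c)[q[1]-40:q[1]+40,q[0]-40:q[0]+40].max())
print(finish_job())"
```

```text
t: 67.85
eef_pos: [388.1, -171.1, 239.5]
ee_rot: [0.558, 0.434, 0.558, -0.434]
ft_force: [-0.3, -0.4, -0.9]
finger_gap: 49.5
17
the job is handed in; nothing more can be done
None
```

All four loose dishes are nested on the screwed-down dish. The five amber buttons that were there (shafts 1, 2, 3, 4 and 6) are off the machine head and lying in the top dish. I handed the job in at about 68 s of the 210 s allowed; the hand-in gives no verdict.

**Dish nesting:** the wrist camera put the top dish's rim within about 1 mm and 0.01 rad of the fixed dish. The final top and scene fits agreed with each camera's own first fit of the fixed dish to about 1 mm. The scene picture shows five evenly spaced rims. Every button was still on its shaft at that point.

**Buttons:** the last pictures show all five inside the rim of the top dish and six bare shafts. Dropping the last button knocked the first one over, but both stayed in the dish.

**Bystanders:** the mallet, peg winder and spare tuner look undisturbed in the pictures. I did not measure their positions at the end.

**Checks that disagreed:**
- **Fingertips:** they are about 9 mm behind the TCP, not 22 mm ahead as stated. The first grasp closed on air above a dish, without disturbing it, and I allowed for this afterwards.
- **Cameras:** the scene and top cameras differ by about 4 mm in absolute position, so I used the wrist camera and relative positions.
- **Held-dish fits:** some wrist-camera fits of a dish held in the gripper were a few mm off. I judged those from the picture instead.
- **Last stillness check:** two top pictures in a row differed by up to 17 grey levels around the stack. I took this as image noise and did not look further.

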